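# Set up a colour test: load drained sample bottles, turn the comparator bars

## Robot

A 6-joint arm with a two-finger parallel gripper is mounted at the origin on the work surface. World frame = base frame: x ahead of the robot, y to its left, z up, the work surface at z = 0. Lengths are in m, angles in rad, forces in N, time in s.
With the tool pointing down it reaches from about 0.3 to 0.775 m from the base axis. Payload 14.6 kg.
Tool frame: the origin (TCP) lies at the very end of the fingers, on their centre line; the grasp point (between the pads) lies 19 mm behind it; y points along the fingers, z is the direction in which the jaws open and shut, and the axes are right-handed (so a half turn about y gives the same grasp; the last joint's range is limited). The gripper opens to 94 mm and grips with 3 to 60 N. Pads are 16 mm wide; open, the fingers measure 119 mm over their backs; the gripper's body (75 mm by 177 mm) begins 78 mm behind the grasp point.
Start: joints at [1.143, 0.3, 1.521, -0, 1.321, -0.067], TCP at [0.194, 0.515, 0.176] pointing down, gripper open.
Joint ranges: [-3.03, 3.03], [-0.79, 2.21], [0.23, 2.52], [-1.04, 4.18], [0, 3.07], [-2.55, 2.55]. Speed limits (rad/s): [2.22, 2.22, 2.57, 3.14, 3.14, 3.14].

## Interface

Orientations are given as [roll, pitch, yaw] about the fixed x, y, z axes, in that order (R = Rz(yaw) Ry(pitch) Rx(roll)).
In Python, from station import get_obs, camera, hand_in, masks_of gives the robot as it stands.
- The arm moves only by the shell command python3 -m jog 'ROWS' [FORCE]. ROWS is text: rows parted by semicolons, each of 7 numbers parted by spaces: the shift along the world's x, y, z in mm, then the turn, a rotation vector about the world's x, y, z in degrees, then the closure, from 0 (fully open) to 1 (shut). A call has 1 to 10 rows; each row is the pose to reach, as a shift and turn from the pose measured when the call began; what a row does not reach only later rows make up. A row lasts 1/12 s, in which the tool goes at most 41.7 mm and 7.16 degrees, less where a joint would pass 70% of its speed; a pose out of reach is approached as far as the arm can. A call with a gripper value outside its range is refused whole. The fingers move at their own pace and stop on an object; FORCE is the grip in N (left out, the last holds). Time passes only in rows, so rows that repeat a pose let the fingers close. It gives the time, the measured TCP pose, the force and the opening at its end, in the units of the state.
- get_obs(): the state, without advancing time (a new reading comes with each control period).
- camera(name): name is "side" or "top"; returns a dict with "img" (420x560x3 uint8, red, green, blue), "range_z" (420x560 float32, m along the optical axis (not along the pixel's ray), 0 where there is no reading), "fx", "fy", "cx", "cy" (pixels), "rvec" (rotation vector, rad) and "tvec" (3), from world to camera coordinates, as OpenCV has them. Camera axes: x right, y down, z forward; pixel columns grow to the right and rows downward; lengths in m; the calibration is good to about 2 mm. A picture is of the moment at which its call begins.
- hand_in(): hands the job in, once; it reports no verdict.
Trained networks look in the newest picture that a camera, given by its name, has taken for a name from the list of things; names that differ only in an ending like _2 or _b are one class to them, and where a whole thing is asked for, a point or a joint stands for the part that bears it (a point fixed in the world has none). Each returns a list of dicts, best first, with "conf" (0 to 1); they miss things now and then, are a little off and sometimes report something else, mostly with a low value. They report only what shows in the picture. A call takes as long as a camera call.
- masks_of(thing, camera): "mask" (420x560 bool, what is visible of it) and "extent" ([left, top, right, bottom] in pixels, round what is visible of it).
The state is a dict: "time_s": time; "qpos": joint angles; "joint_vel": joint speeds; "tau": joint torques, N m; "ee_pos": TCP position; "eef_rot": TCP orientation; "force": force on the tool from outside, world axes, zero at the start; "moment": the same for the moment, N m; "grip_width": finger opening in m.
Only numpy, scipy, OpenCV 4.12 (cv2) and the standard library are available. Lean on these libraries where they do the work, as an engineer would, in place of code of your own. Each camera call takes 0.05 s, during which the arm holds its last target.

## Task

Set up the colour test: lift every sample bottle hanging on the drain stand up and off its peg and stand it upright in a free compartment of the blue carrier, one to a compartment. Roll each six-sided comparator bar on the black mat until its yellow marked face is on top, lying flat and still on the mat; leave the other glassware and tools on the bench where they are.

Things in the scene. Friction and masses are not known exactly. Their poses are not given: they have to be found in the camera images.
- sample1: White sample bottle, 0.15 kg, 170 mm tall, 40 mm across; origin at centre of underside, z up. Over its blue cap a flat blue loop in the y-z plane, 10 mm thick in x: opening 30 mm wide, z 94 to 130 mm; crossbar 42 mm wide, z 130 to 138; grip tab 30 mm wide, z 138 to 170. It hangs with a peg through the loop, crossbar on the peg, underside 60 mm up, x axis roughly along the peg. Absent: None.
- sample2: White sample bottle, 0.15 kg, 170 mm tall, 40 mm across; origin at centre of underside, z up. Over its blue cap a flat blue loop in the y-z plane, 10 mm thick in x: opening 30 mm wide, z 94 to 130 mm; crossbar 42 mm wide, z 130 to 138; grip tab 30 mm wide, z 138 to 170. It hangs with a peg through the loop, crossbar on the peg, underside 60 mm up, x axis roughly along the peg. Absent: None.
- sample3: White sample bottle, 0.15 kg, 170 mm tall, 40 mm across; origin at centre of underside, z up. Over its blue cap a flat blue loop in the y-z plane, 10 mm thick in x: opening 30 mm wide, z 94 to 130 mm; crossbar 42 mm wide, z 130 to 138; grip tab 30 mm wide, z 138 to 170. It hangs with a peg through the loop, crossbar on the peg, underside 60 mm up, x axis roughly along the peg. Absent: None.
- sample4: White sample bottle, 0.15 kg, 170 mm tall, 40 mm across; origin at centre of underside, z up. Over its blue cap a flat blue loop in the y-z plane, 10 mm thick in x: opening 30 mm wide, z 94 to 130 mm; crossbar 42 mm wide, z 130 to 138; grip tab 30 mm wide, z 138 to 170. It hangs with a peg through the loop, crossbar on the peg, underside 60 mm up, x axis roughly along the peg. Absent: None.
- stand: Fixed drain stand, origin on the bench under its rail (14 mm bar along y, 300 mm long, on end posts). Four 8 mm pegs at y = -120, -40, 40, 120 mm point to its -x, top 190 mm high, level to x = -90, then a lip up to x = -102 mm, 201 mm high. Raise a bottle 13 to 26 mm to clear the lip, then draw it along -x. Base 14 mm thick, x -70 to 20, y -155 to 155 mm.
- carrier: Blue open carrier, fixed, 150 x 150 mm, walls 50 mm high and 5 mm thick, floor 5 mm, a cross of dividers making four compartments about 67 mm square, centred at x, y = +-36 mm. Origin at the centre of its underside. All start empty.
- mat: Black rubber mat, fixed, 260 (x) x 240 (y) mm, 3 mm thick; origin at the centre of its underside.
- bar_a1: Grey six-sided comparator bar, 0.18 kg, 68 mm long, 46 mm across flats (flats 26.6 mm wide). Origin at its centre, x axis along it, level. Face panels in order round it: yellow with dark stripes (marked), green, blue, white, black, red; a yellow dot on each end by the yellow face. Starts with yellow one flat from the top. Tips over when pushed sideways above mid-height. Two of the four bars are absent (None).
- bar_a1_mark (a point): Centre of that bar's yellow marked face, 23 mm from the bar's origin; it is straight above the origin when the yellow face is on top.
- bar_a2: Grey six-sided comparator bar, 0.18 kg, 68 mm long, 46 mm across flats (flats 26.6 mm wide). Origin at its centre, x axis along it, level. Face panels in order round it: yellow with dark stripes (marked), green, blue, white, black, red; a yellow dot on each end by the yellow face. Starts with yellow two flats from the top. Tips over when pushed sideways above mid-height. Two of the four bars are absent (None).
- bar_a2_mark (a point): Centre of that bar's yellow marked face, 23 mm from the bar's origin; it is straight above the origin when the yellow face is on top.
- bar_b1: Grey six-sided comparator bar, 0.18 kg, 68 mm long, 46 mm across flats (flats 26.6 mm wide). Origin at its centre, x axis along it, level. Face panels in order round it: yellow with dark stripes (marked), green, blue, white, black, red; a yellow dot on each end by the yellow face. Starts with yellow one flat from the top. Tips over when pushed sideways above mid-height. Two of the four bars are absent (None).
- bar_b1_mark (a point): Centre of that bar's yellow marked face, 23 mm from the bar's origin; it is straight above the origin when the yellow face is on top.
- bar_b2: Grey six-sided comparator bar, 0.18 kg, 68 mm long, 46 mm across flats (flats 26.6 mm wide). Origin at its centre, x axis along it, level. Face panels in order round it: yellow with dark stripes (marked), green, blue, white, black, red; a yellow dot on each end by the yellow face. Starts with yellow two flats from the top. Tips over when pushed sideways above mid-height. Two of the four bars are absent (None).
- bar_b2_mark (a point): Centre of that bar's yellow marked face, 23 mm from the bar's origin; it is straight above the origin when the yellow face is on top.
- jar: Amber jar, 48 mm in diameter, 62 mm tall. Bystander, to be left alone.
- reagent: Amber reagent bottle, 72 mm in diameter, 165 mm tall. Bystander, to be left alone.
- beaker: Empty glass beaker, 72 mm in diameter, 95 mm tall. Bystander, to be left alone.
- scoop: Green-handled steel spatula, 150 mm long, 10 mm high, lying on the bench. Bystander, to be left alone.
- washbottle: White bottle with red cap, 60 mm in diameter, 140 mm tall. Bystander, to be left alone.
- dish: Closed glass dish, 90 mm in diameter, 16 mm high. Bystander, to be left alone.

How it is judged:
By the outcome, as a careful person would: the job done as asked, in the order asked, and still so for the second after the job is handed in, with the robot touching nothing.
Of sample1, sample2, sample3, sample4 only 3 to 4 are there at a start; the rules pass over those that are not, and their reading is None.
Of bar_a1, bar_a2 only 1 to 1 are there at a start; the rules pass over those that are not, and their reading is None.
Of bar_b1, bar_b2 only 1 to 1 are there at a start; the rules pass over those that are not, and their reading is None.
At some moment in a run one of bar_a1, bar_a2, bar_b1, bar_b2 may be knocked a few centimetres aside while the robot is not near it.
It also fails if it takes over 210 s, if anything falls off the work surface, if the arm or the gripper's body presses on something with over 40 N, if the wrist force passes 120 N, or if a joint passes its speed limit or range.

## Working session

There is one attempt and no reset: what is moved stays moved. The work goes in short steps, Python scripts to look and compute and a shell command to move; the robot and the scene stay as the last step left them, time stands still between calls to the robot, and variables do not carry over. Pictures are saved under pics/ and viewed, and the job is handed in when it is done.

```bash
ls; mkdir -p pics; cat > h.py <<'E'
import numpy as np,cv2
from station import get_obs,camera,hand_in,masks_of
def T(c):
    R=cv2.Rodrigues(np.array(c["rvec"],float))[0]; return R,np.array(c["tvec"],float).ravel()
def cloud(c):
    z=c["range_z"].astype(float); v,u=np.mgrid[:z.shape[0],:z.shape[1]]
    P=np.stack([(u-c["cx"])/c["fx"]*z,(v-c["cy"])/c["fy"]*z,z],-1)
    R,t=T(c); W=(P-t)@R; W[z<=0]=np.nan; return W
def save(c,n,box=None,s=1):
    im=c["img"]
    if box: im=im[box[1]:box[3],box[0]:box[2]]
    im=cv2.resize(im,None,fx=s,fy=s,interpolation=cv2.INTER_CUBIC)
    cv2.imwrite("pics/"+n,im[:,:,::-1])
def proj(c,p):
    R,t=T(c); q=R@np.array(p)+t; return c["fx"]*q[0]/q[2]+c["cx"],c["fy"]*q[1]/q[2]+c["cy"]
E
python3 - <<'E'
from h import *
o=get_obs(); print(o)
for n in("side","top"):
    c=camera(n); save(c,n+"0.png"); R,t=T(c); print(n,-R.T@t,R[2],c["fx"])
E
```

```text
pics
{'time_s': 0.0, 'qpos': array([ 1.14343164e+00,  3.00470890e-01,  1.52155181e+00, -4.27800538e-05,
        1.32073670e+00, -6.65704773e-02]), 'joint_vel': array([-0.00032715, -0.00076408,  0.00082807, -0.00059666,  0.00034214,
       -0.00117456]), 'tau': array([ 2.11493621e-03, -5.31814098e+01, -3.52730799e+01,  7.08700041e-02,
        2.45360413e-02, -3.86309353e-05]), 'ee_pos': array([0.19403596, 0.5143198 , 0.17559886]), 'eef_rot': array([-1.57196324e+00,  3.62678081e-05, -3.60783616e-01]), 'force': array([-0.15532207, -0.03205009,  0.51165081]), 'moment': array([ 0.05318242, -0.01162681, -0.04983275]), 'grip_width': 0.09406505629242114}
side [0.29876297 1.09524099 0.82588665] [ 0.18417586 -0.8010163  -0.56960701] 440.2752614093037
top [0.37545548 0.03182457 1.14295916] [ 0.15224918  0.00989775 -0.98829258] 386.89148447662217
```

View pics/side0.png

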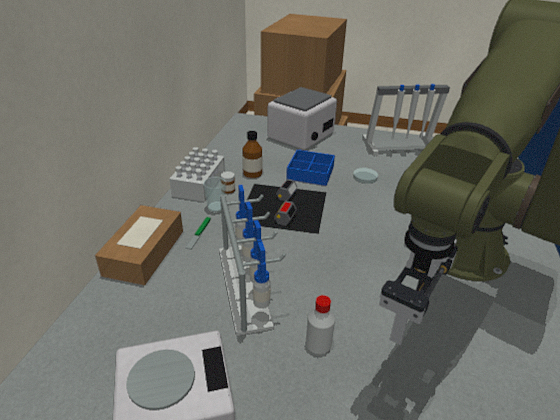

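View pics/top0.png

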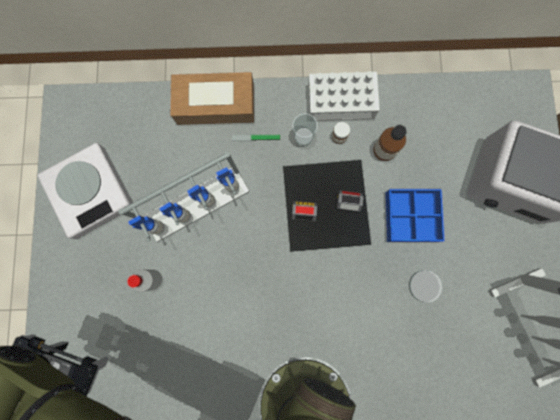

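```bash
python3 - <<'E'
from h import *
c=camera("top"); W=cloud(c)
save(c,"top1.png",(110,130,460,260),2.28)
R,t=T(c)
print(get_obs()["time_s"])
for n in ["sample1","stand","carrier","mat","bar_a1","bar_a2","jar","reagent","beaker","scoop","washbottle","dish"]:
    for d in masks_of(n,"top")[:5]:
        m=d["mask"]; p=W[m]; p=p[~np.isnan(p[:,0])]
        print(n,round(d["conf"],2),np.round(d["extent"]),len(p),"med",np.round(np.median(p,0),3),"lo",np.round(np.percentile(p,2,axis=0),3),"hi",np.round(np.percentile(p,98,axis=0),3))
c=camera("side"); save(c,"side1.png",(170,140,370,360),2.7)
E
```

```text
0.15
sample1 0.8 [217. 170. 236. 193.] 275 med [0.609 0.186 0.155] lo [0.594 0.171 0.075] hi [0.622 0.205 0.232]
sample1 0.75 [156. 202. 187. 222.] 385 med [0.528 0.319 0.156] lo [0.512 0.308 0.016] hi [0.548 0.376 0.233]
sample1 0.62 [126. 214. 163. 233.] 452 med [0.498 0.391 0.153] lo [0.481 0.381 0.001] hi [0.526 0.505 0.233]
sample1 0.61 [187. 189. 215. 207.] 317 med [0.57  0.25  0.156] lo [0.555 0.239 0.035] hi [0.601 0.275 0.233]
sample1 0.52 [335. 194. 360. 212.] 447 med [ 0.564 -0.145  0.048] lo [ 0.541 -0.179  0.007] hi [ 0.594 -0.112  0.055]
stand 0.87 [119. 151. 246. 240.] 2919 med [0.577 0.304 0.017] lo [0.476 0.167 0.002] hi [0.668 0.447 0.197]
stand 0.48 [229. 134. 282. 144.] 304 med [0.775 0.127 0.006] lo [ 0.767  0.056 -0.001] hi [0.787 0.198 0.014]
carrier 0.59 [386. 188. 445. 242.] 3034 med [ 0.518 -0.329  0.009] lo [ 0.445 -0.403  0.002] hi [ 0.591 -0.255  0.053]
mat 0.9 [282. 161. 372. 251.] 6072 med [ 0.559 -0.081  0.004] lo [ 0.437 -0.197 -0.   ] hi [0.688 0.035 0.009]
bar_a1 0.65 [290. 204. 320. 220.] 408 med [ 0.539 -0.012  0.048] lo [ 0.518 -0.045  0.004] hi 
[... 574 characters left out ...]
0.809 0.012 0.098]
beaker 0.28 [339. 192. 364. 212.] 438 med [ 0.564 -0.145  0.048] lo [ 0.541 -0.178  0.021] hi [ 0.594 -0.112  0.055]
scoop 0.81 [230. 132. 282. 141.] 312 med [0.775 0.123 0.006] lo [ 0.766  0.056 -0.001] hi [0.788 0.197 0.014]
scoop 0.53 [157. 201. 189. 226.] 360 med [0.528 0.318 0.155] lo [0.512 0.308 0.073] hi [0.543 0.342 0.232]
washbottle 0.92 [127. 267. 157. 291.] 618 med [0.356 0.42  0.096] lo [0.329 0.404 0.009] hi [0.384 0.448 0.143]
washbottle 0.26 [386. 188. 447. 244.] 2913 med [ 0.519 -0.329  0.009] lo [ 0.447 -0.403  0.002] hi [ 0.591 -0.255  0.052]
dish 0.9 [408. 269. 441. 300.] 800 med [ 0.319 -0.351  0.017] lo [ 0.28  -0.393  0.011] hi [ 0.358 -0.311  0.022]
```

```bash
python3 - <<'E'
from h import *
c=camera("side"); W=cloud(c)
for n in ["sample1","stand","carrier","bar_a1"]:
    for d in masks_of(n,"side")[:5]:
        m=d["mask"]; p=W[m]; p=p[~np.isnan(p[:,0])]
        print(n,round(d["conf"],2),np.round(d["extent"]),len(p),"med",np.round(np.median(p,0),3),"lo",np.round(np.percentile(p,2,axis=0),3),"hi",np.round(np.percentile(p,98,axis=0),3))
E
```

```text
sample1 0.87 [256. 242. 272. 305.] 765 med [0.495 0.417 0.133] lo [0.48  0.389 0.067] hi [0.514 0.423 0.23 ]
sample1 0.75 [241. 206. 252. 263.] 482 med [0.572 0.276 0.149] lo [0.546 0.217 0.014] hi [0.607 0.336 0.23 ]
sample1 0.67 [250. 222. 262. 277.] 353 med [0.534 0.341 0.152] lo [0.516 0.312 0.074] hi [0.548 0.387 0.23 ]
sample1 0.63 [230. 186. 246. 242.] 379 med [0.612 0.207 0.151] lo [ 0.586 -0.128 -0.001] hi [0.72 0.25 0.23]
sample1 0.52 [217. 194. 286. 338.] 3513 med [0.561 0.356 0.015] lo [ 0.474  0.145 -0.   ] hi [0.672 0.458 0.193]
stand 0.59 [215. 195. 287. 336.] 3602 med [0.562 0.35  0.015] lo [ 0.473  0.079 -0.001] hi [0.68  0.458 0.193]
carrier 0.77 [286. 149. 333. 183.] 1307 med [ 0.516 -0.325  0.029] lo [ 0.443 -0.406  0.002] hi [ 0.591 -0.25   0.05 ]
bar_a1 0.92 [276. 203. 294. 224.] 346 med [0.536 0.011 0.039] lo [ 0.514 -0.042  0.004] hi [0.564 0.025 0.051]
```

View pics/top1.png

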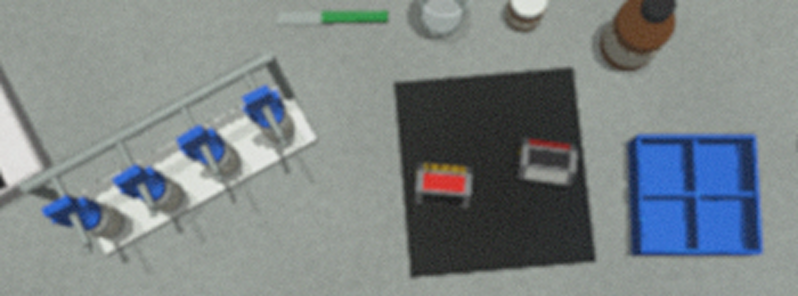

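View pics/side1.png

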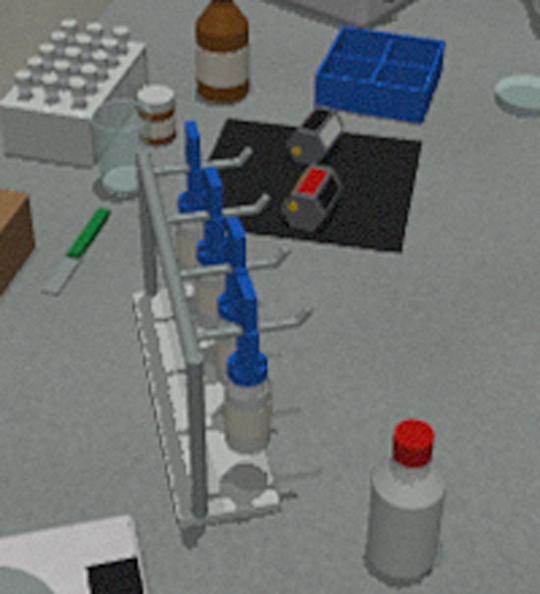

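```bash
cat >> h.py <<'E'
def blue_tabs(names=("top","side"),zlo=.203,zhi=.245):
    out=[]
    for n in names:
        c=camera(n); W=cloud(c); im=c["img"].astype(int)
        b=(im[...,2]>im[...,0]+50)&(im[...,2]>im[...,1]+25)
        m=b&(W[...,2]>zlo)&(W[...,2]<zhi)&(W[...,1]>0.1)
        out.append(W[m])
    return out
E
python3 - <<'E'
from h import *
from scipy.cluster.hierarchy import fcluster,linkage
for P in blue_tabs():
    l=fcluster(linkage(P[:,:2]),.02,'distance')
    for k in set(l):
        q=P[l==k]
        if len(q)>8:
            t=q[q[:,2]>.22]; r=cv2.minAreaRect((t[:,:2]*1000).astype(np.float32))
            print(len(q),"mean",q.mean(0).round(4),"zmax",q[:,2].max().round(3),"rect",np.round(r[0],1),np.round(r[1],1),round(r[2],1))
# rail
for n in("top","side"):
    c=camera(n);W=cloud(c); im=c["img"].astype(int)
    g=(abs(im[...,2]-im[...,0])<30)
    m=g&(W[...,2]>.176)&(W[...,2]<.215)&(W[...,1]>.1)&(W[...,1]<.5)&(W[...,0]>.4)
    p=W[m]; 
    print(n,len(p)); v,u=np.where(m)
    for a in p[::max(1,len(p)//45)]: print(a.round(3),end=' ')
    print()
E
```

```text
77 mean [0.6124 0.1896 0.2261] zmax 0.235 rect [614.  190.4] [10.  29.1] 28.1
99 mean [0.499  0.3985 0.2239] zmax 0.233 rect [500.3 400.1] [10.3 30. ] 29.4
88 mean [0.5297 0.3254 0.2249] zmax 0.235 rect [530.3 326.7] [ 9.9 28.9] 31.6
85 mean [0.5702 0.2594 0.2252] zmax 0.235 rect [571.6 260.3] [10.4 30.2] 34.8
66 mean [0.6102 0.199  0.2206] zmax 0.232 rect [612.4 193.7] [ 9.5 33.3] 26.2
85 mean [0.5691 0.2678 0.2199] zmax 0.231 rect [570.9 262.7] [10.2 31.9] 34.1
112 mean [0.4972 0.4078 0.2206] zmax 0.232 rect [499.7 401.4] [10.1 32.8] 29.0
93 mean [0.5275 0.3354 0.2214] zmax 0.231 rect [529.3 330.7] [10.4 32.9] 28.9
top 1043
[0.675 0.185 0.194] [0.664 0.188 0.195] [0.661 0.196 0.19 ] [0.655 0.213 0.194] [0.65  0.221 0.192] [0.646 0.234 0.191] [0.643 0.219 0.191] [0.637 0.249 0.194] [0.636 0.235 0.188] [0.63  0.256 0.194] [0.625 0.269 0.194] [0.62  0.281 0.195] [0.615 0.289 0.193] [0.61  0.302 0.193] [0.607 0.289 0.195] [0.606 0.275 0.188] [0.601 0.322 0.194] [0.597 0.314 0.195] [0.596 0.308 0.188] [0.592 0.267 0.191] [0.589 0.344 0.193] [0.586 0.335 0.19 ] [0.579 0.168 0.189] [0.579
[... 684 characters left out ...]
 [0.623 0.272 0.191] [0.562 0.255 0.188] [0.588 0.268 0.189] [0.614 0.284 0.192] [0.611 0.29  0.194] [0.61  0.288 0.19 ] [0.612 0.296 0.189] [0.609 0.31  0.188] [0.593 0.322 0.191] [0.597 0.332 0.189] [0.591 0.341 0.191] [0.517 0.321 0.188] [0.517 0.321 0.186] [0.541 0.337 0.19 ] [0.566 0.351 0.193] [0.575 0.359 0.194] [0.577 0.359 0.19 ] [0.568 0.351 0.183] [0.574 0.375 0.189] [0.564 0.385 0.191] [0.554 0.388 0.187] [0.56  0.404 0.19 ] [0.454 0.385 0.195] [0.484 0.391 0.188] [0.489 0.396 0.188] [0.541 0.414 0.188] [0.55  0.419 0.188] [0.48  0.398 0.186] [0.512 0.411 0.187] [0.517 0.416 0.187] [0.517 0.415 0.183] [0.534 0.439 0.192] [0.527 0.447 0.192] [0.521 0.452 0.189] [0.526 0.46  0.184]
```

```bash
python3 - <<'E'
from h import *
tabs=np.array([[.613,.192],[.571,.2615],[.530,.3285],[.500,.4005]])
for n in("top","side"):
    c=camera(n);W=cloud(c); im=c["img"].astype(int)
    g=(abs(im[...,2]-im[...,0])<30)
    m=g&(W[...,2]>.18)&(W[...,2]<.2)&(W[...,1]>.1)&(W[...,1]<.5)&(W[...,0]>.4)
    p=W[m][:,:2]
    # rail: strip in rotated frame; search the yaw
    best=None
    for yaw in np.radians(np.arange(24,36,.25)):
        s=p@np.array([np.cos(yaw),np.sin(yaw)]); h,e=np.histogram(s,np.arange(.55,.75,.002)); k=np.convolve(h,np.ones(7),'valid')
        i=k.argmax()
        if best is None or k[i]>best[0]: best=(k[i],yaw,e[i]+.007)
    _,yaw,s0=best; cx=np.array([np.cos(yaw),np.sin(yaw)]); cy=np.array([-np.sin(yaw),np.cos(yaw)])
    r=p[abs(p@cx-s0)<.009]; t=r@cy
    print(n,best[0],np.degrees(yaw),s0,t.min(),t.max())
    print("tabs x",(tabs@cx-s0).round(3),"y",(tabs@cy-(t.min()+t.max())/2).round(3))
    # pegs
    for lo,hi in((-.085,-.03),):
        q=p[((p@cx-s0)>lo)&((p@cx-s0)<hi)]; print("peg y hist",np.sort((q@cy-(t.min()+t.max())/2).round(3))[::12])
    if n=="top":
        b=(im[...,2]>im[...,0]+50)&(W[...,1]<-.2)&(W[...,2]>.042)&(W[...,2]<.06)
        r=cv2.minAreaRect((W[b][:,:2]*1000).astype(np.float32)); print("carrier",r)
        k=(im.sum(-1)<120)&(W[...,2]<.01)&(abs(W[...,1]+.08)<.13)&(W[...,0]>.42)&(W[...,0]<.7)
        r=cv2.minAreaRect((W[k][:,:2]*1000).astype(np.float32)); print("mat",r)
print(get_obs()["time_s"])
E
```

```text
top 677.0 27.75 0.6770000000000002 -0.15356304286082756 0.15830426722399124
tabs x [-0.045 -0.05  -0.055 -0.048] y [-0.118 -0.037  0.042  0.119]
peg y hist [-0.123 -0.121 -0.119 -0.116 -0.042 -0.04  -0.018  0.037  0.04   0.042
  0.117  0.119  0.121]
carrier ((518.4237060546875, -330.7697448730469), (152.33145141601562, 147.114990234375), 88.4380111694336)
mat ((560.1309814453125, -81.587158203125), (249.51133728027344, 230.32810974121094), 3.6129934787750244)
side 514.0 27.75 0.6770000000000002 -0.15341771248138047 0.1619462917590084
tabs x [-0.045 -0.05  -0.055 -0.048] y [-0.12  -0.039  0.04   0.117]
peg y hist [-0.141 -0.121 -0.118 -0.116 -0.042 -0.039 -0.038 -0.037  0.036  0.04
  0.042  0.043  0.044  0.117  0.119  0.121  0.122  0.123  0.124]
1.35
```

```bash
python3 -m jog '0 0 35 0 0 5 0.4; 15 -12 70 0 0 10 0.4; 40 -30 95 0 0 16 0.4; 68 -52 100 0 0 22 0.4; 98 -75 100 0 0 29 0.4; 128 -98 100 0 0 35 0.4; 158 -121 100 0 0 42 0.4; 188 -144 100 0 0 48.7 0.4; 218 -167 100 0 0 48.7 0.4; 248 -190 100 0 0 48.7 0.4' 25
```

```text
time_s: 2.18
ee_pos: [0.4436, 0.3229, 0.2763]
eef_rot: [-1.571, -0.0, 0.491]
force: [-0.8, 0.2, 0.3]
grip_width: 0.0566
```

```bash
python3 -m jog '30 -23 0 0 0 0 0.4; 60 -46 0 0 0 0 0.4; 90 -69 0 0 0 0 0.4; 120 -93 0 0 0 0 0.4; 148 -114 0 0 0 0 0.4; 169.5 -131 -10 0 0 0 0.4; 169.5 -131 -35 0 0 0 0.4; 169.5 -131 -60 0 0 0 0.4; 169.5 -131 -72.5 0 0 0 0.4; 169.5 -131 -72.5 0 0 0 0.4' 25
python3 - <<'E'
from h import *
save(camera("side"),"s2.png",(180,120,320,260),4); save(camera("top"),"t2.png",(150,130,300,240),5)
E
```

```text
time_s: 3.02
ee_pos: [0.612, 0.1915, 0.2003]
eef_rot: [-1.57, 0.005, 0.49]
force: [-0.1, -0.2, -0.6]
grip_width: 0.0565
```

View pics/s2.png

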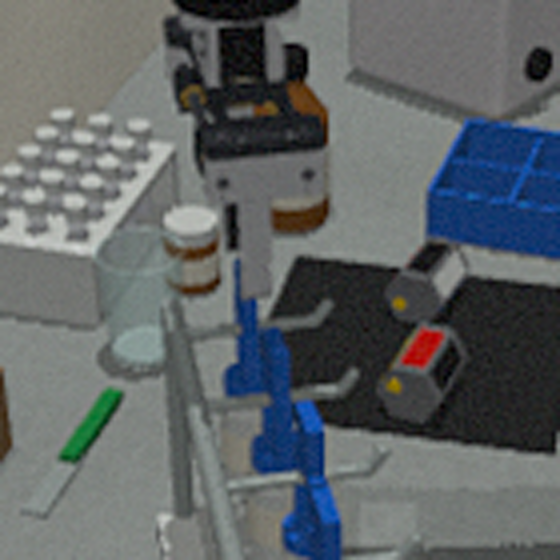

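View pics/t2.png

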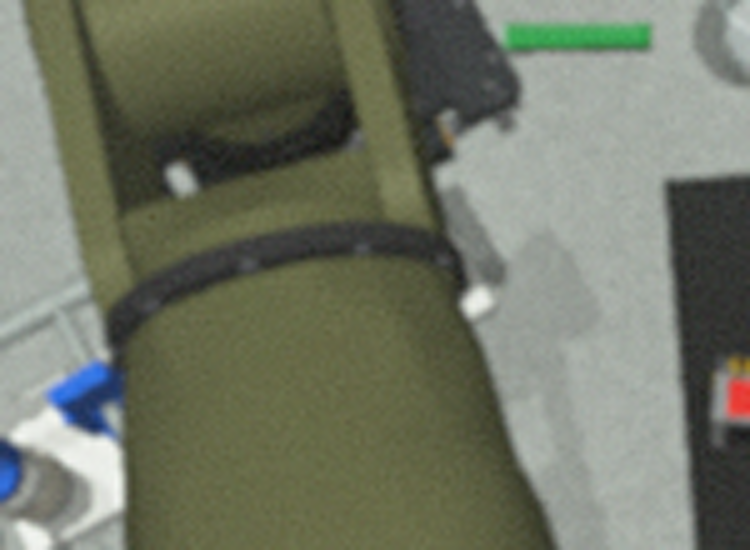

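```bash
python3 -m jog '0.5 0.5 3 0 0 0 0.4; 0.5 0.5 3 0 0 0 0.6; 0.5 0.5 3 0 0 0 0.75; 0.5 0.5 3 0 0 0 0.85; 0.5 0.5 3 0 0 0 0.85; 0.5 0.5 3 0 0 0 0.85; 0.5 0.5 3 0 0 0 0.85' 30
```

```text
time_s: 3.7
ee_pos: [0.6137, 0.1925, 0.2074]
eef_rot: [-1.571, -0.0, 0.491]
force: [-0.3, -0.0, 0.7]
grip_width: 0.02
```

```bash
python3 -m jog '0 0 0 0 0 0 0.85; 0 0 0 0 0 0 0.85'; python3 - <<'E'
from h import *
save(camera("side"),"s3.png",(180,120,320,260),4)
E
```

```text
time_s: 3.87
ee_pos: [0.6137, 0.1925, 0.2074]
eef_rot: [-1.571, -0.0, 0.491]
force: [0.4, -0.6, -0.3]
grip_width: 0.0143
```

View pics/s3.png

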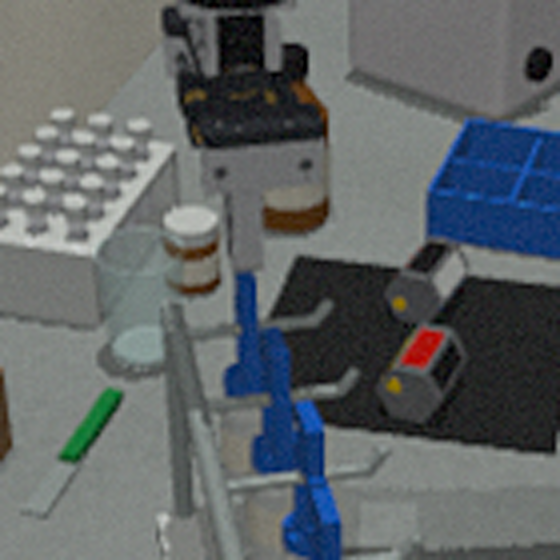

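```bash
python3 - <<'E'
from h import *
c=camera("side"); W=cloud(c)
for v in range(176,214,2):
    print(v,[tuple(W[v,u].round(3)) for u in (238,241,244)], c["img"][v,241])
print(proj(c,get_obs()["ee_pos"]))
E
```

```text
176 [(np.float64(0.611), np.float64(0.214), np.float64(0.277)), (np.float64(0.604), np.float64(0.213), np.float64(0.277)), (np.float64(0.598), np.float64(0.208), np.float64(0.275))] [104 107 105]
178 [(np.float64(0.61), np.float64(0.217), np.float64(0.273)), (np.float64(0.605), np.float64(0.21), np.float64(0.27)), (np.float64(0.598), np.float64(0.207), np.float64(0.269))] [108 109 110]
180 [(np.float64(0.611), np.float64(0.215), np.float64(0.266)), (np.float64(0.605), np.float64(0.211), np.float64(0.264)), (np.float64(0.599), np.float64(0.206), np.float64(0.263))] [106 108 108]
182 [(np.float64(0.611), np.float64(0.216), np.float64(0.261)), (np.float64(0.605), np.float64(0.21), np.float64(0.258)), (np.float64(0.599), np.float64(0.206), np.float64(0.257))] [106 106 107]
184 [(np.float64(0.611), np.float64(0.216), np.float64(0.255)), (np.float64(0.606), np.float64(0.21), np.float64(0.252)), (np.float64(0.598), np.float64(0.208), np.float64(0.253))] [105 109 106]
186 [(np.float64(0.611), np.float64(0.217), np.float64(0.25)), (np.float64(0.605), np.float64(0.211), np.float64(0.247)), (np
[... 1972 characters left out ...]
np.float64(0.207), np.float64(0.185))] [ 21  57 109]
208 [(np.float64(0.706), np.float64(-0.041), np.float64(-0.006)), (np.float64(0.607), np.float64(0.211), np.float64(0.18)), (np.float64(0.601), np.float64(0.205), np.float64(0.178))] [ 17  51 108]
210 [(np.float64(0.7), np.float64(-0.026), np.float64(-0.002)), (np.float64(0.607), np.float64(0.213), np.float64(0.176)), (np.float64(0.6), np.float64(0.208), np.float64(0.173))] [ 28  58 112]
212 [(np.float64(0.624), np.float64(0.187), np.float64(0.148)), (np.float64(0.607), np.float64(0.212), np.float64(0.168)), (np.float64(0.6), np.float64(0.21), np.float64(0.169))] [ 17  52 104]
(np.float64(240.57980001689097), np.float64(195.0886754058942))
```

```bash
python3 - <<'E'
from h import *
c=camera("side"); W=cloud(c)
for v in range(120,192,4):
    print(v,[tuple(float(x) for x in W[v,u].round(3)) for u in (232,241,250)], c["img"][v,241])
t=camera("top"); print(get_obs()["qpos"])
save(c,"s4.png",(200,100,300,200),6)
E
```

```text
120 [(0.613, 0.235, 0.431), (0.595, 0.228, 0.431), (0.579, 0.21, 0.425)] [26 31 39]
124 [(0.621, 0.214, 0.412), (0.604, 0.201, 0.409), (0.866, -0.692, -0.002)] [23 24 22]
128 [(0.62, 0.218, 0.404), (0.604, 0.201, 0.398), (0.853, -0.65, -0.002)] [14  5 11]
132 [(0.622, 0.214, 0.392), (0.605, 0.2, 0.388), (0.731, -0.265, 0.165)] [13 21 13]
136 [(0.622, 0.215, 0.383), (0.605, 0.199, 0.378), (0.725, -0.245, 0.16)] [41 36 38]
140 [(0.62, 0.223, 0.376), (0.601, 0.213, 0.374), (0.58, 0.212, 0.377)] [18 28 30]
144 [(0.613, 0.242, 0.376), (0.606, 0.199, 0.357), (0.575, 0.227, 0.374)] [51 41 23]
148 [(0.607, 0.26, 0.376), (0.588, 0.252, 0.375), (0.569, 0.248, 0.375)] [29 34 34]
152 [(0.599, 0.28, 0.377), (0.581, 0.273, 0.376), (0.562, 0.267, 0.376)] [41 38 46]
156 [(0.598, 0.285, 0.37), (0.58, 0.277, 0.368), (0.564, 0.264, 0.364)] [59 61 64]
160 [(0.599, 0.285, 0.36), (0.582, 0.271, 0.355), (0.565, 0.262, 0.353)] [108 112 113]
164 [(0.601, 0.281, 0.347), (0.584, 0.268, 0.343), (0.566, 0.256, 0.339)] [105 105 107]
168 [(0.602, 0.279, 0.336), (0.604, 0.21, 0.298), (0.721, -0.229, 0.042)] [102 105 104]
172 [(0.8, -0.254, -0.001), (0.604, 0.212, 0.288), (0.723, -0.232, 0.023)] [107 109 107]
176 [(0.754, -0.128, 0.06), (0.605, 0.21, 0.275), (0.722, -0.228, 0.009)] [102 105 104]
180 [(0.751, -0.118, 0.05), (0.604, 0.213, 0.266), (0.719, -0.218, -0.002)] [105 108 108]
184 [(0.751, -0.118, 0.035), (0.605, 0.212, 0.253), (0.712, -0.195, -0.004)] [102 103 105]
188 [(0.75, -0.113, 0.021), (0.612, 0.193, 0.229), (0.703, -0.167, -0.003)] [37 61 98]
[ 2.47069773e-01  4.94140955e-01  1.18111871e+00  2.13525163e-05
  1.46587090e+00 -1.81441142e+00]
```

View pics/s4.png

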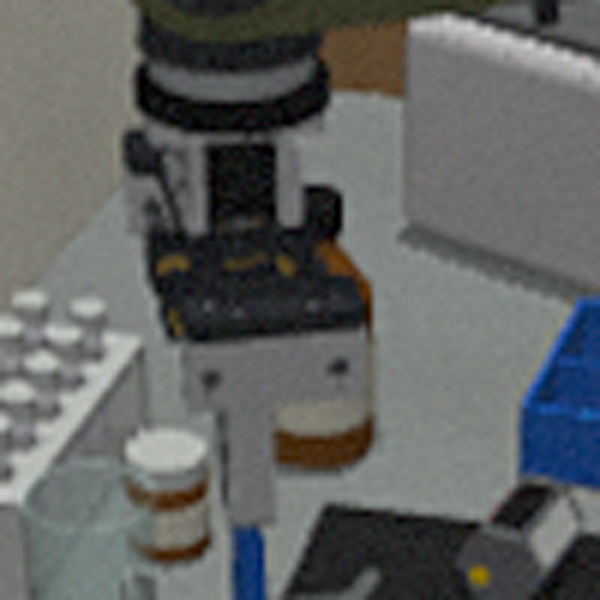

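```bash
python3 -m jog '0 0 0 0 0 0 0.4; 0 0 0 0 0 0 0.4; 0 0 0 0 0 0 0.4; 0 0 0 0 0 0 0.4; 0 0 -8 0 0 0 0.4; 0 0 -16 0 0 0 0.4; 0 0 -24 0 0 0 0.4; 0 0 -30 0 0 0 0.4; 0 0 -30 0 0 0 0.4; 0 0 -30 0 0 0 0.4'; python3 - <<'E'
from h import *
c=camera("side"); W=cloud(c); save(c,"s5.png",(200,140,300,240),6)
for v in range(180,216,2):
    print(v,[tuple(float(x) for x in W[v,u].round(3)) for u in (238,241,244)], c["img"][v,241])
E
```

```text
time_s: 4.9
ee_pos: [0.6135, 0.1925, 0.1769]
eef_rot: [-1.571, 0.0, 0.491]
force: [1.1, 0.2, 0.8]
grip_width: 0.0565
180 [(0.627, 0.17, 0.237), (0.597, 0.233, 0.278), (0.591, 0.229, 0.277)] [110 110 113]
182 [(0.628, 0.168, 0.23), (0.597, 0.233, 0.273), (0.591, 0.23, 0.273)] [107 109 109]
184 [(0.628, 0.169, 0.225), (0.598, 0.233, 0.267), (0.592, 0.227, 0.265)] [110 111 111]
186 [(0.622, 0.188, 0.231), (0.599, 0.229, 0.259), (0.592, 0.226, 0.258)] [111 113 114]
188 [(0.623, 0.183, 0.221), (0.599, 0.23, 0.254), (0.593, 0.226, 0.252)] [111 112 113]
190 [(0.624, 0.182, 0.215), (0.598, 0.234, 0.251), (0.592, 0.229, 0.249)] [107 110 110]
192 [(0.625, 0.18, 0.207), (0.598, 0.232, 0.244), (0.593, 0.226, 0.241)] [106 108 107]
194 [(0.729, -0.112, 0.002), (0.599, 0.231, 0.237), (0.592, 0.229, 0.237)] [109 106 108]
196 [(0.625, 0.18, 0.195), (0.6, 0.23, 0.23), (0.592, 0.23, 0.232)] [106 110 109]
198 [(0.626, 0.179, 0.187), (0.6, 0.23, 0.224), (0.593, 0.226, 0.223)] [113 114 113]
200 [(0.628, 0.175, 0.178), (0.599, 0.233, 0.221), (0.592, 0.23, 0.22)] [116 117 115]
202 [(0.619, 0.198, 0.189), (0.6, 0.229, 0.212), (0.594, 0.225, 0.21)] [78 83 97]
204 [(0.71, -0.054, 0.002), (0.606, 0.213, 0.195), (0.599, 0.212, 0.195)] [  0  43 105]
206 [(0.707, -0.045, -0.0), (0.606, 0.214, 0.189), (0.599, 0.21, 0.187)] [ 10  49 106]
208 [(0.702, -0.031, 0.002), (0.607, 0.211, 0.181), (0.6, 0.209, 0.18)] [ 21  55 112]
210 [(0.701, -0.026, -0.003), (0.607, 0.213, 0.176), (0.599, 0.211, 0.176)] [ 12  51 105]
212 [(0.625, 0.186, 0.148), (0.606, 0.215, 0.17), (0.601, 0.206, 0.166)] [ 18  55 107]
214 [(0.621, 0.196, 0.148), (0.607, 0.213, 0.163), (0.599, 0.212, 0.164)] [  5  50 101]
```

View pics/s5.png

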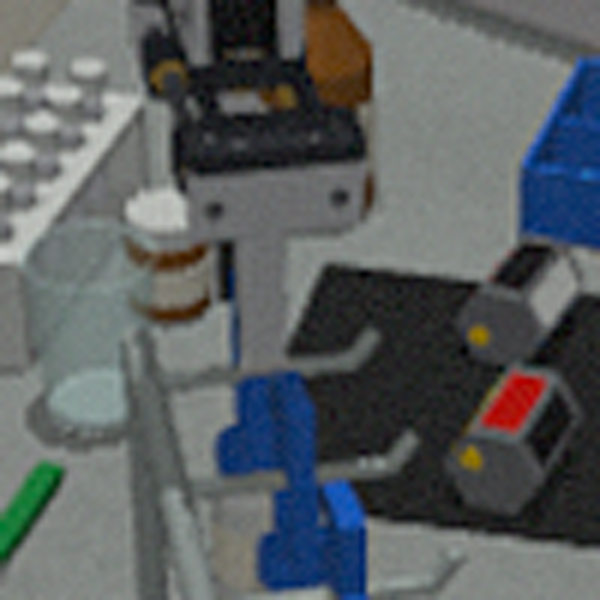

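```bash
python3 -m jog '0 0 -5 0 0 0 0.4; 0 0 -5 0 0 0 0.5; 0 0 -5 0 0 0 0.6; 0 0 -5 0 0 0 0.8; 0 0 -5 0 0 0 0.8; 0 0 -5 0 0 0 0.8; 0 0 -5 0 0 0 0.8; 0 0 -5 0 0 0 0.8' 30; python3 - <<'E'
from h import *
c=camera("side"); save(c,"s6.png",(200,140,300,240),6)
E
```

```text
time_s: 5.62
ee_pos: [0.6139, 0.1925, 0.1727]
eef_rot: [-1.571, -0.001, 0.491]
force: [-0.2, 0.0, 2.4]
grip_width: 0.0298
```

View pics/s6.png

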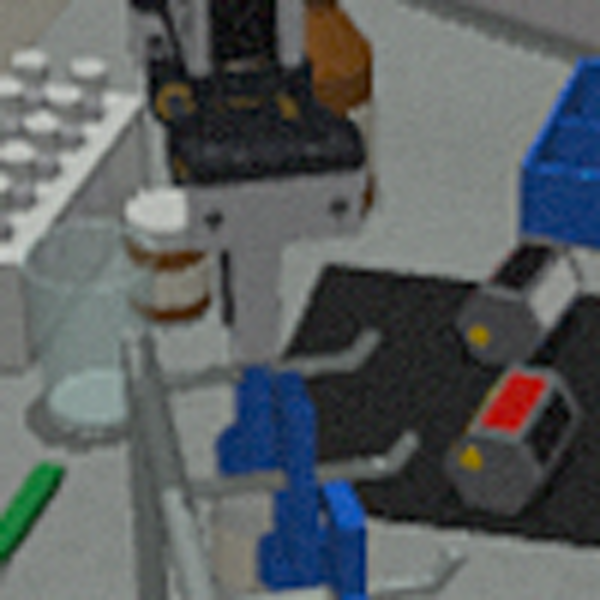

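```bash
python3 -m jog '0 0 8 0 0 0 0.85; 0 0 17 0 0 0 0.85; 0 0 19 0 0 0 0.85; 0 0 19 0 0 0 0.85; -13 -7 19 0 0 0 0.85; -31 -16.5 19 0 0 0 0.85; -49 -26 19 0 0 0 0.85; -67 -35.5 19 0 0 0 0.85; -85 -45 19 0 0 0 0.85; -103 -54.5 19 0 0 0 0.85' 35; python3 - <<'E'
from h import *
c=camera("side"); save(c,"s7.png",(200,140,340,260),5)
E
```

```text
time_s: 6.5
ee_pos: [0.5098, 0.1376, 0.1915]
eef_rot: [-1.571, -0.001, 0.491]
force: [0.7, -0.5, -1.3]
grip_width: 0.0297
```

View pics/s7.png

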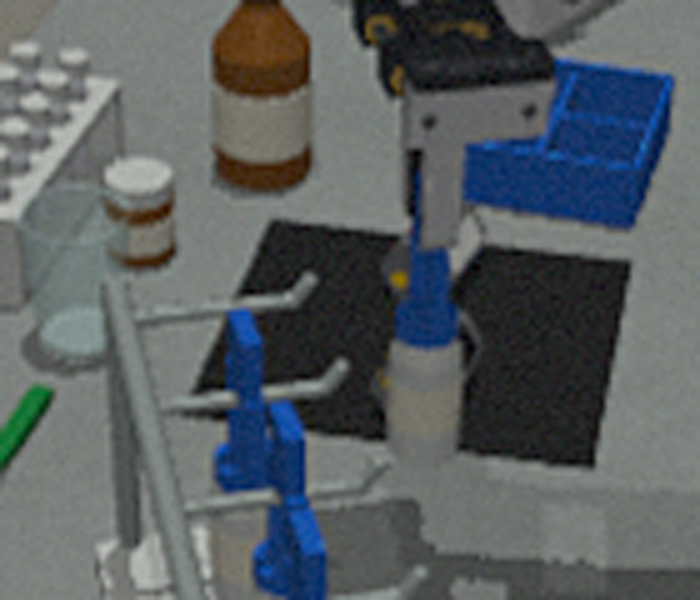

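```bash
python3 -m jog '0 -25 8 0 0 -3 0.85; 3 -60 12 0 0 -6 0.85; 7 -98 12 0 0 -9 0.85; 11 -136 12 0 0 -12 0.85; 15 -174 12 0 0 -15 0.85; 20 -212 12 0 0 -18 0.85; 25 -250 12 0 0 -21 0.85; 30 -288 12 0 0 -24 0.85; 35 -326 12 0 0 -26 0.85; 40 -364 12 0 0 -28 0.85'
```

```text
time_s: 7.38
ee_pos: [0.5475, -0.2294, 0.2036]
eef_rot: [-1.571, 0.0, -0.0]
force: [1.3, 1.5, -1.8]
grip_width: 0.0296
```

```bash
python3 -m jog '2 -35 0 0 0 0 0.85; 4 -70 0 0 0 0 0.85; 6 -105 0 0 0 0 0.85; 6.5 -130 0 0 0 0 0.85; 6.5 -137.6 0 0 0 0 0.85; 6.5 -137.6 0 0 0 0 0.85'; python3 - <<'E'
from h import *
c=camera("side"); save(c,"s8.png",(250,60,370,200),4)
c=camera("top"); save(c,"t8.png",(340,130,500,280),4)
E
```

```text
time_s: 7.88
ee_pos: [0.5535, -0.3684, 0.2027]
eef_rot: [-1.57, 0.001, -0.002]
force: [0.4, 0.1, -1.0]
grip_width: 0.0294
```

View pics/s8.png

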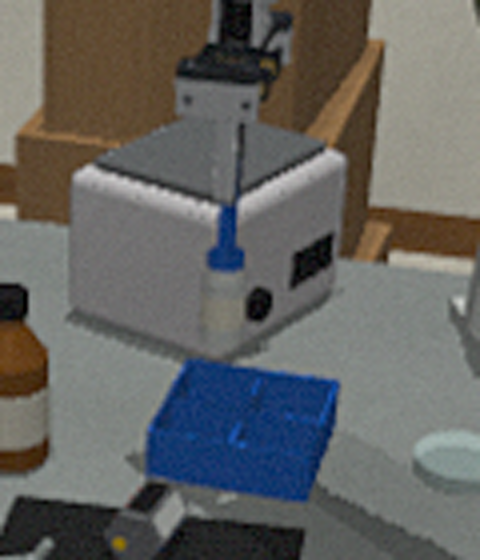

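View pics/t8.png

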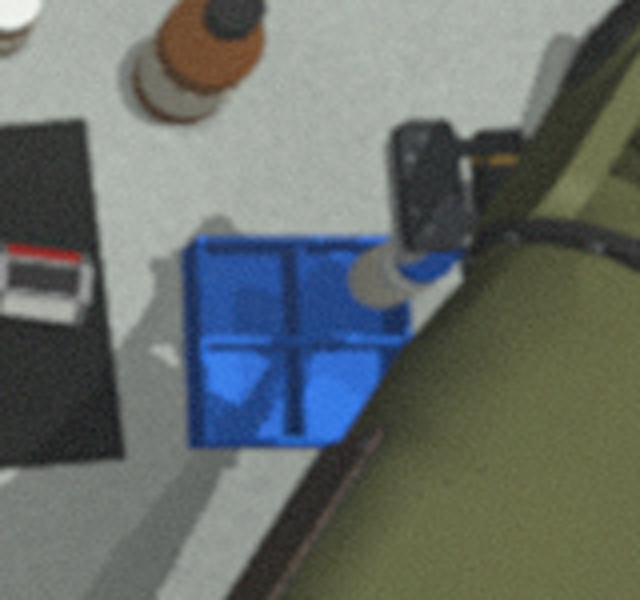

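```bash
python3 -m jog '0.5 1 -25 0 0 0 0.85; 0.5 1 -50 0 0 0 0.85; 0.5 1 -68 0 0 0 0.85; 0.5 1 -76 0 0 0 0.85; 0.5 1 -80 0 0 0 0.85; 0.5 1 -83 0 0 0 0.85; 0.5 1 -83 0 0 0 0.85'; python3 - <<'E'
from h import *
c=camera("side"); save(c,"s9.png",(250,60,370,200),4)
E
```

```text
time_s: 8.57
ee_pos: [0.555, -0.3647, 0.1212]
eef_rot: [-1.571, -0.0, 0.001]
force: [1.2, -0.6, -0.9]
grip_width: 0.0298
```

View pics/s9.png

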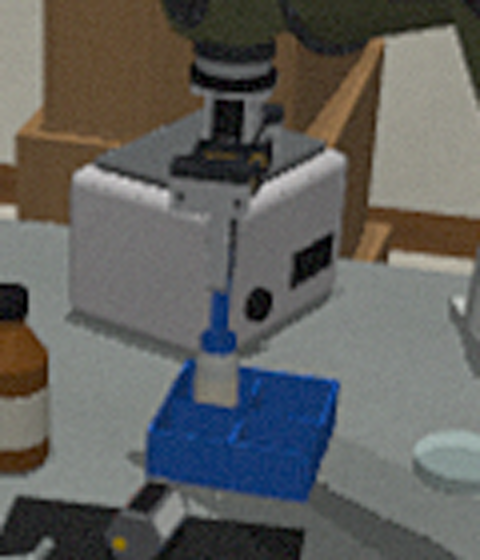

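```bash
python3 -m jog '0 0 -2 0 0 0 0.85; 0 0 -4 0 0 0 0.85; 0 0 -4 0 0 0 0.85'; python3 -m jog '0 0 0 0 0 0 0.55; 0 0 0 0 0 0 0.55; 0 0 0 0 0 0 0.55; 0 0 20 0 0 0 0.5; 0 0 55 0 0 0 0.45; 0 0 90 0 0 0 0.4; 0 0 125 0 0 0 0.4; 0 0 150 0 0 0 0.4'
```

```text
time_s: 8.87
ee_pos: [0.5553, -0.3652, 0.118]
eef_rot: [-1.572, -0.002, 0.0]
force: [-0.1, -0.0, -1.3]
grip_width: 0.0294
time_s: 9.53
ee_pos: [0.5554, -0.3653, 0.2718]
eef_rot: [-1.574, -0.004, 0.0]
force: [0.1, 0.5, -0.4]
grip_width: 0.0562
```

```bash
python3 -m jog '0 35 -5 0 0 3 0.4; 0 75 -15 0 0 6 0.4; 0 115 -20 0 0 9 0.4; 0 155 -20 0 0 12 0.4; 0 195 -20 0 0 15 0.4; 0 235 -20 0 0 18 0.4; 0 275 -20 0 0 21 0.4; 0 315 -20 0 0 24 0.4; 3 355 -20 0 0 28 0.4; 6 395 -20 0 0 33 0.4'; python3 - <<'E'
from h import *
c=camera("side"); save(c,"s10.png",(200,60,400,230),4)
E
```

```text
time_s: 10.37
ee_pos: [0.5611, 0.0316, 0.2522]
eef_rot: [-1.574, -0.005, 0.579]
force: [-0.0, -0.3, 0.8]
grip_width: 0.0566
```

View pics/s10.png

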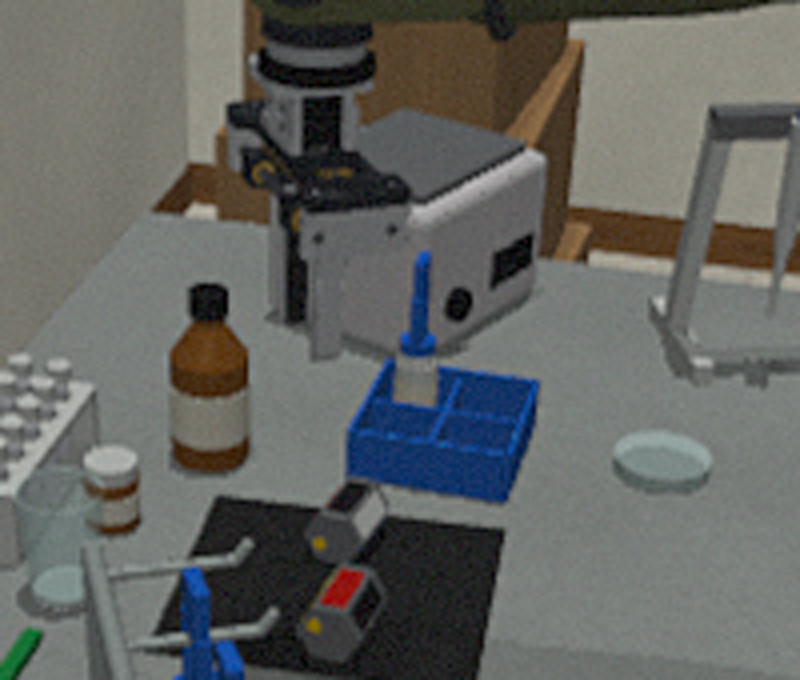

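```bash
python3 -m jog '2 38 0 0 0 0 0.4; 4 76 0 0 0 0 0.4; 6 114 0 0 0 0 0.4; 8 152 0 0 0 0 0.4; 10 190 0 0 0 0 0.4; 10 222 0 0 0 0 0.4; 10 230 -20 0 0 0 0.4; 10 230 -50 0 0 0 0.4; 10 230 -73 0 0 0 0.4; 10 230 -80 0 0 0 0.4'; python3 - <<'E'
from h import *
c=camera("side"); save(c,"s11.png",(200,150,300,250),6)
E
```

```text
time_s: 11.25
ee_pos: [0.5699, 0.2673, 0.1682]
eef_rot: [-1.572, -0.0, 0.592]
force: [0.2, -0.4, -0.2]
grip_width: 0.0562
```

View pics/s11.png

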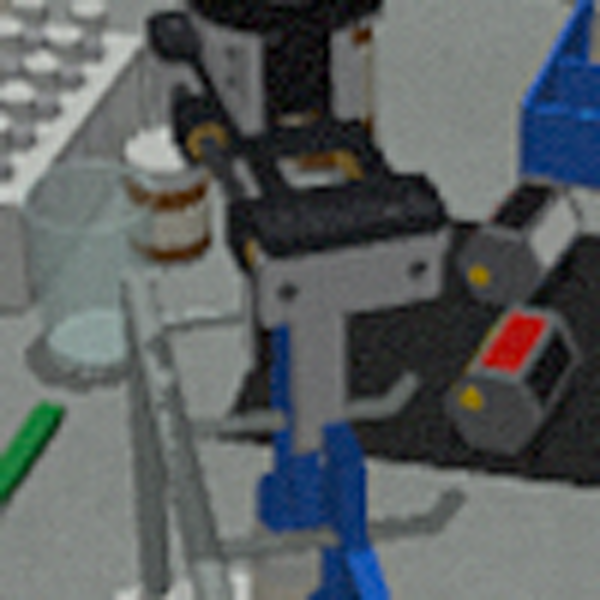

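```bash
python3 - <<'E'
from h import *
for i in range(2): camera("side")
print(get_obs()["ee_pos"])
E
```

```text
[0.57159974 0.26752409 0.17303374]
```

```bash
python3 -m jog '0 -3 0 0 0 0 0.4; 0 -6 0 0 0 0 0.4; 0 -6 0 0 0 0 0.5; 0 -6 0 0 0 0 0.6; 0 -6 0 0 0 0 0.8; 0 -6 0 0 0 0 0.85; 0 -6 0 0 0 0 0.85; 0 -6 0 0 0 0 0.85; 0 -6 0 0 0 0 0.85' 35
```

```text
time_s: 12.15
ee_pos: [0.5716, 0.2616, 0.1732]
eef_rot: [-1.573, -0.006, 0.591]
force: [-1.0, 0.2, 2.2]
grip_width: 0.0298
```

Gripped. Lift 19 and draw out, then check.

```bash
python3 -m jog '0 0 8 0 0 0 0.85; 0 0 17 0 0 0 0.85; 0 0 19 0 0 0 0.85; 0 0 19 0 0 0 0.85; -13 -7 19 0 0 0 0.85; -31 -16.5 19 0 0 0 0.85; -49 -26 19 0 0 0 0.85; -67 -35.5 19 0 0 0 0.85; -85 -45 19 0 0 0 0.85; -103 -54.5 19 0 0 0 0.85' 35; python3 - <<'E'
from h import *
c=camera("side"); save(c,"s12.png",(200,140,340,260),5)
E
```

```text
time_s: 12.98
ee_pos: [0.4676, 0.2066, 0.192]
eef_rot: [-1.573, -0.006, 0.591]
force: [-0.4, 0.4, -0.7]
grip_width: 0.03
```

View pics/s12.png

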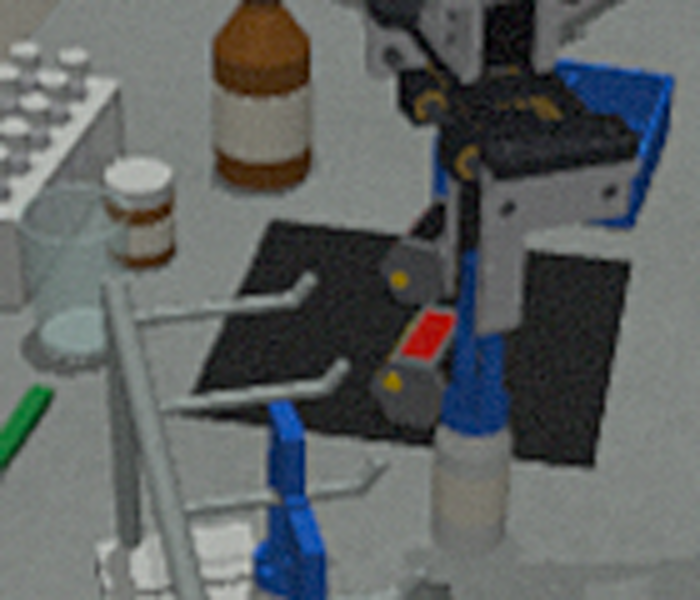

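```bash
python3 -m jog '0 -25 8 0 0 -4 0.85; 1 -62 12 0 0 -8 0.85; 2 -100 12 0 0 -12 0.85; 3 -138 12 0 0 -16 0.85; 4 -178 12 0 0 -20 0.85; 6 -218 12 0 0 -24 0.85; 8 -258 12 0 0 -27 0.85; 9 -298 12 0 0 -30 0.85; 10 -336 12 0 0 -32 0.85; 11 -370 12 0 0 -34 0.85'; python3 -m jog '0 0 0 0 0 0 0.85'
```

```text
time_s: 13.87
ee_pos: [0.4759, -0.1668, 0.2042]
eef_rot: [-1.573, -0.005, -0.005]
force: [0.2, -0.2, -1.5]
grip_width: 0.0298
time_s: 13.95
ee_pos: [0.4755, -0.1713, 0.2038]
eef_rot: [-1.574, -0.005, -0.011]
force: [-0.5, -0.2, -1.2]
grip_width: 0.0299
```

```bash
python3 -m jog '1 -38 0 0 0 0 0.85; 2 -76 0 0 0 0 0.85; 4 -114 0 0 0 0 0.85; 5 -150 0 0 0 0 0.85; 6 -180 0 0 0 0 0.85; 6.5 -194 0 0 0 0 0.85; 6.5 -194 0 0 0 0 0.85; 6.5 -194 0 0 0 0 0.85'; python3 - <<'E'
from h import *
c=camera("side"); save(c,"s13.png",(250,60,370,200),4)
c=camera("top"); save(c,"t13.png",(340,130,500,280),4)
E
```

```text
time_s: 14.62
ee_pos: [0.4819, -0.3652, 0.2032]
eef_rot: [-1.573, -0.004, -0.012]
force: [0.4, 0.7, -1.9]
grip_width: 0.0295
```

View pics/s13.png

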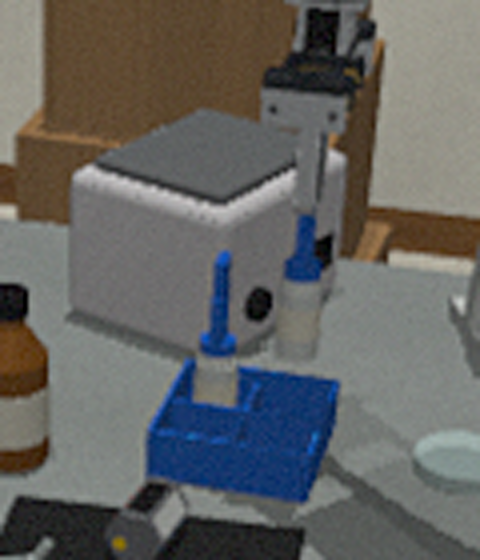

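```bash
python3 -m jog '0 -1 -25 0 0 0 0.85; 0 -1 -50 0 0 0 0.85; 0 -1 -68 0 0 0 0.85; 0 -1 -76 0 0 0 0.85; 0 -1 -81 0 0 0 0.85; 0 -1 -84.5 0 0 0 0.85; 0 -1 -84.5 0 0 0 0.85; 0 -1 -84.5 0 0 0 0.85'; python3 -m jog '0 0 0 0 0 0 0.55; 0 0 0 0 0 0 0.55; 0 0 0 0 0 0 0.55; 0 0 20 0 0 0 0.5; 0 0 55 0 0 0 0.45; 0 0 90 0 0 0 0.4; 0 0 125 0 0 0 0.4; 0 0 135 0 0 0 0.4; 0 0 135 0 0 0 0.4'
```

```text
time_s: 15.38
ee_pos: [0.4826, -0.3654, 0.1203]
eef_rot: [-1.574, -0.006, -0.01]
force: [-0.7, 0.2, -0.9]
grip_width: 0.0297
time_s: 16.13
ee_pos: [0.4833, -0.366, 0.2588]
eef_rot: [-1.578, -0.01, -0.01]
force: [0.8, 0.2, -0.2]
grip_width: 0.0563
```

```bash
python3 -m jog '0 35 -5 0.4 0.6 3 0.4; 0 75 -10 0.4 0.6 6 0.4; 2 115 -15 0.4 0.6 9 0.4; 4 155 -15 0.4 0.6 12 0.4; 6 195 -15 0.4 0.6 15 0.4; 10 235 -15 0.4 0.6 18 0.4; 14 275 -15 0.4 0.6 21 0.4; 18 315 -15 0.4 0.6 24 0.4; 22 350 -15 0.4 0.6 28 0.4; 26 380 -15 0.4 0.6 30.5 0.4';  python3 -m jog '2 5 0 0 0 0 0.4; 2 5 0 0 0 0 0.4'; python3 - <<'E'
from h import *
c=camera("side"); save(c,"s14.png",(200,60,400,230),4)
for P in blue_tabs(("top",)):
    from scipy.cluster.hierarchy import fcluster,linkage
    l=fcluster(linkage(P[:,:2]),.02,'distance')
    for k in set(l):
        q=P[l==k]
        if len(q)>8:
            t=q[q[:,2]>.22]; r=cv2.minAreaRect((t[:,:2]*1000).astype(np.float32)); print(len(q),r)
print(get_obs()["ee_pos"])
E
```

```text
time_s: 16.97
ee_pos: [0.5086, 0.0164, 0.2421]
eef_rot: [-1.567, -0.0, 0.527]
force: [0.9, -0.3, -0.2]
grip_width: 0.0564
time_s: 17.13
ee_pos: [0.5102, 0.0229, 0.2403]
eef_rot: [-1.566, 0.002, 0.529]
force: [-0.2, -0.2, 0.6]
grip_width: 0.0564
98 ((500.0498046875, 400.3306579589844), (10.459453582763672, 30.283634185791016), 28.617027282714844)
85 ((530.5048828125, 327.0415344238281), (9.889182090759277, 30.036418914794922), 28.81918716430664)
[0.51028028 0.02070548 0.24106302]
```

View pics/s14.png

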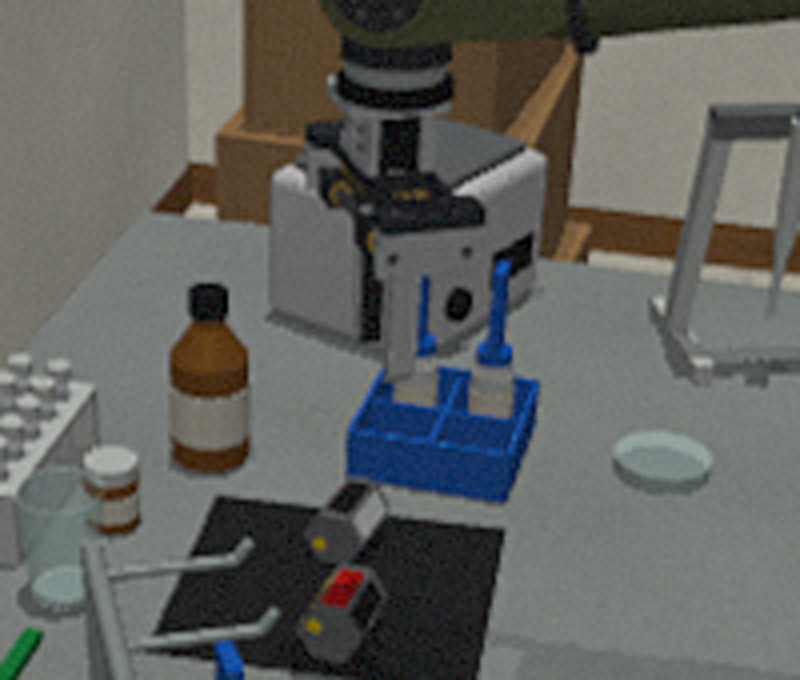

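```bash
python3 -m jog '2 38 0 0 0 0 0.4; 5 77 0 0 0 0 0.4; 8 116 0 0 0 0 0.4; 10 155 0 0 0 0 0.4; 13 194 0 0 0 0 0.4; 16 233 0 0 0 0 0.4; 18 272 0 0 0 0 0.4; 19.5 300 0 0 0 0 0.4; 20 307 0 0 0 0 0.4; 20 307 0 0 0 0 0.4'; python3 -m jog '0 0 0 0 0 0 0.4'
```

```text
time_s: 18.07
ee_pos: [0.5306, 0.3276, 0.2399]
eef_rot: [-1.567, 0.003, 0.526]
force: [0.8, 0.2, -0.0]
grip_width: 0.0564
time_s: 18.15
ee_pos: [0.5313, 0.326, 0.2396]
eef_rot: [-1.567, 0.003, 0.524]
force: [-0.0, -0.6, 0.1]
grip_width: 0.0561
```

```bash
python3 -m jog '-1 2 -25 0 0 0 0.4; -1 2 -50 0 0 0 0.4; -1 2 -63 0 0 0 0.4; -1 2 -67 0 0 0 0.4; -1 2 -67 0 0 0 0.4'; python3 - <<'E'
from h import *
c=camera("side"); save(c,"s15.png",(200,150,300,250),6); print(get_obs()["ee_pos"])
E
```

```text
time_s: 18.57
ee_pos: [0.5306, 0.3261, 0.1722]
eef_rot: [-1.567, 0.004, 0.522]
force: [0.2, -0.6, -0.2]
grip_width: 0.0564
[0.53086242 0.32671377 0.17338088]
```

View pics/s15.png

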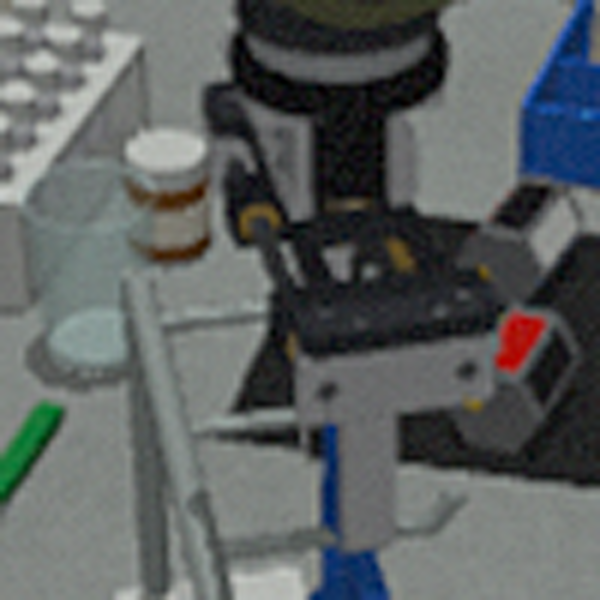

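```bash
python3 -m jog '0 1 0 0 0 0 0.4; 0 1 0 0 0 0 0.5; 0 1 0 0 0 0 0.6; 0 1 0 0 0 0 0.8; 0 1 0 0 0 0 0.85; 0 1 0 0 0 0 0.85; 0 1 0 0 0 0 0.85; 0 1 0 0 0 0 0.85' 35
```

```text
time_s: 19.28
ee_pos: [0.5309, 0.3278, 0.1735]
eef_rot: [-1.567, 0.002, 0.523]
force: [1.1, -0.9, 2.9]
grip_width: 0.0295
```

```bash
python3 -m jog '0 0 8 0 0 0 0.85; 0 0 17 0 0 0 0.85; 0 0 19 0 0 0 0.85; 0 0 19 0 0 0 0.85; -13 -7 19 0 0 0 0.85; -31 -16.5 19 0 0 0 0.85; -49 -26 19 0 0 0 0.85; -67 -35.5 19 0 0 0 0.85; -85 -45 19 0 0 0 0.85; -103 -54.5 19 0 0 0 0.85' 35; python3 - <<'E'
from h import *
c=camera("side"); save(c,"s16.png",(200,140,340,260),5)
E
```

```text
time_s: 20.12
ee_pos: [0.4269, 0.2727, 0.1923]
eef_rot: [-1.567, 0.003, 0.523]
force: [0.7, 0.4, -1.4]
grip_width: 0.0297
```

View pics/s16.png

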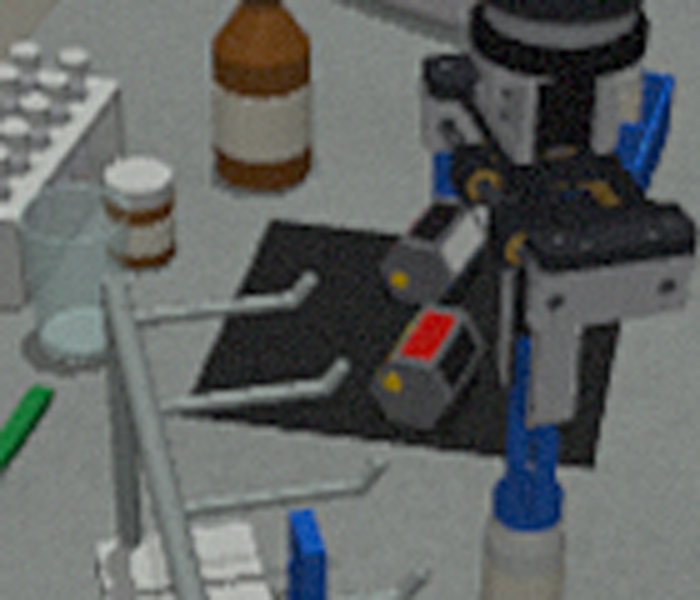

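```bash
python3 -m jog '0 -25 8 0 0 -3 0.85; 4 -62 12 0 0 -6 0.85; 10 -100 12 0 0 -9 0.85; 18 -138 12 0 0 -12 0.85; 26 -176 12 0 0 -15 0.85; 35 -214 12 0 0 -18 0.85; 44 -252 12 0 0 -21 0.85; 54 -290 12 0 0 -24 0.85; 64 -328 12 0 0 -27 0.85; 74 -364 12 0 0 -30 0.85'; python3 -m jog '2 -5 0 0 0 0 0.85;2 -5 0 0 0 0 0.85'
```

```text
time_s: 21.0
ee_pos: [0.4988, -0.0945, 0.2047]
eef_rot: [-1.567, 0.003, -0.004]
force: [-0.7, 0.1, -1.2]
grip_width: 0.0297
time_s: 21.17
ee_pos: [0.5008, -0.1014, 0.2042]
eef_rot: [-1.567, 0.004, -0.007]
force: [0.0, 0.8, -1.1]
grip_width: 0.0293
```

```bash
python3 -m jog '11 -37 0 0 0 0 0.85; 21 -74 0 0 0 0 0.85; 31 -111 0 0 0 0 0.85; 41 -148 0 0 0 0 0.85; 49 -176 0 0 0 0 0.85; 53 -190 0 0 0 0 0.85; 53 -191 0 0 0 0 0.85; 53 -191 0 0 0 0 0.85'; python3 - <<'E'
from h import *
c=camera("side"); save(c,"s17.png",(250,60,370,200),4)
c=camera("top"); print(get_obs()["ee_pos"])
E
```

```text
time_s: 21.83
ee_pos: [0.5539, -0.2913, 0.2037]
eef_rot: [-1.567, 0.004, -0.006]
force: [0.0, 0.4, -1.5]
grip_width: 0.0295
[ 0.55396529 -0.29059586  0.20432757]
```

View pics/s17.png

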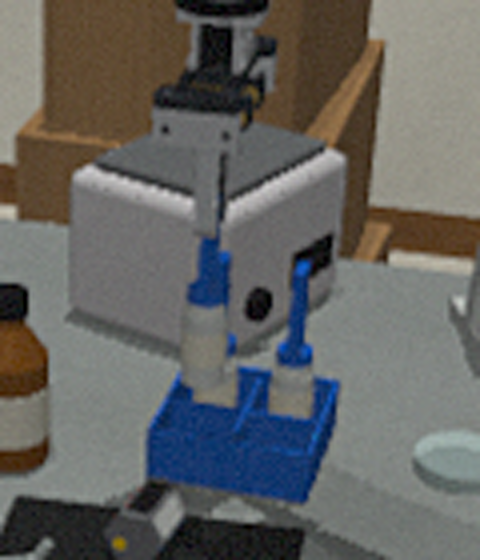

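```bash
python3 -m jog '0 -3.5 -20 0 0 0 0.85; 0 -3.5 -45 0 0 0 0.85; 0 -3.5 -65 0 0 0 0.85; 0 -3.5 -76 0 0 0 0.85; 0 -3.5 -81 0 0 0 0.85; 0 -3.5 -85 0 0 0 0.85; 0 -3.5 -85 0 0 0 0.85; 0 -3.5 -85 0 0 0 0.85'; python3 -m jog '0 0 -1 0 0 0 0.85; 0 0 -1 0 0 0 0.55; 0 0 -1 0 0 0 0.55; 0 0 -1 0 0 0 0.55; 0 0 20 0 0 0 0.5; 0 0 55 0 0 0 0.45; 0 0 90 0 0 0 0.4; 0 0 125 0 0 0 0.4; 0 0 135 0 0 0 0.4; 0 0 135 0 0 0 0.4'
```

```text
time_s: 22.6
ee_pos: [0.5544, -0.2941, 0.1204]
eef_rot: [-1.568, 0.002, -0.005]
force: [0.5, 1.2, -1.4]
grip_width: 0.0297
time_s: 23.43
ee_pos: [0.5552, -0.2946, 0.2589]
eef_rot: [-1.571, -0.002, -0.005]
force: [0.2, -0.2, -0.4]
grip_width: 0.0563
```

```bash
python3 -m jog '0 35 -5 0 0 3 0.4; -3 75 -10 0 0 6 0.4; -7 115 -15 0 0 9 0.4; -11 155 -15 0 0 12 0.4; -15 195 -15 0 0 15 0.4; -19 235 -15 0 0 18 0.4; -23 275 -15 0 0 21 0.4; -27 315 -15 0 0 24 0.4; -31 350 -15 0 0 27 0.4; -34 385 -15 0 0 29 0.4';  python3 -m jog '-1 10 0 0 0 0 0.4; -1 10 0 0 0 0 0.4; -1 10 0 0 0 0 0.4'; python3 - <<'E'
from h import *
c=camera("side"); save(c,"s18.png",(200,60,400,230),4)
for P in blue_tabs(("top",)):
    from scipy.cluster.hierarchy import fcluster,linkage
    l=fcluster(linkage(P[:,:2]),.02,'distance')
    for k in set(l):
        q=P[l==k]
        if len(q)>8:
            t=q[q[:,2]>.22]; r=cv2.minAreaRect((t[:,:2]*1000).astype(np.float32)); print(len(q),r)
print(get_obs()["ee_pos"])
E
```

```text
time_s: 24.27
ee_pos: [0.52, 0.0922, 0.2421]
eef_rot: [-1.57, -0.0, 0.505]
force: [0.1, 0.5, 0.5]
grip_width: 0.0565
time_s: 24.52
ee_pos: [0.5186, 0.102, 0.2408]
eef_rot: [-1.569, 0.002, 0.505]
force: [-0.7, -0.4, 0.4]
grip_width: 0.0565
99 ((500.1132507324219, 400.2828674316406), (11.181977272033691, 30.16431427001953), 28.108890533447266)
[0.51902443 0.10100946 0.24137098]
```

View pics/s18.png

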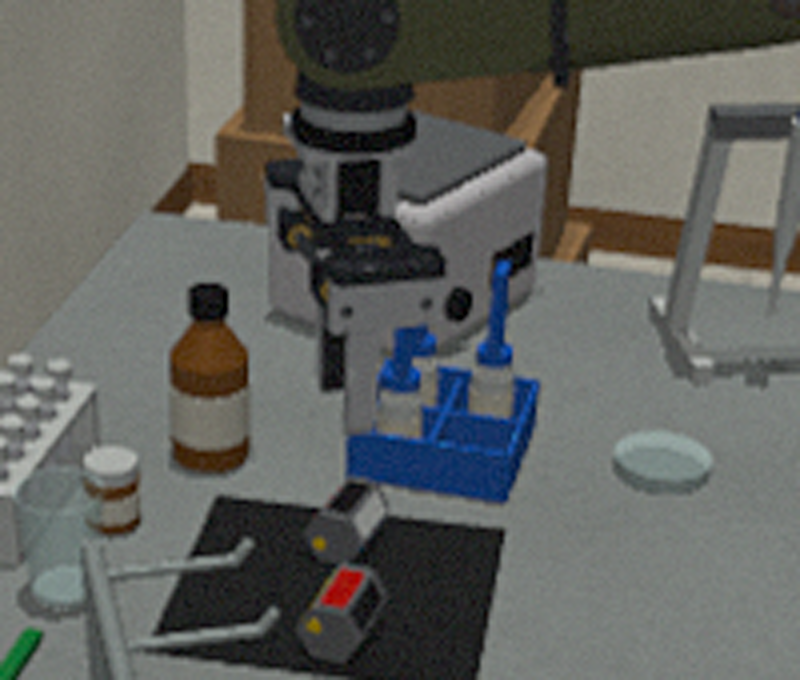

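Three stand upright in the carrier. Next S4: shift (-18.5, 299).

```bash
python3 -m jog '-2 38 0 0 0 0 0.4; -5 77 0 0 0 0 0.4; -8 116 0 0 0 0 0.4; -10 155 0 0 0 0 0.4; -13 194 0 0 0 0 0.4; -15 233 0 0 0 0 0.4; -17 270 0 0 0 0 0.4; -18.5 294 0 0 0 0 0.4; -18.5 299 0 0 0 0 0.4; -18.5 299 0 0 0 0 0.4'; python3 -m jog '0 0 0 0 0 0 0.4'
```

```text
time_s: 25.45
ee_pos: [0.5009, 0.3998, 0.2404]
eef_rot: [-1.57, 0.002, 0.503]
force: [-0.3, -1.0, 0.5]
grip_width: 0.0564
time_s: 25.53
ee_pos: [0.5017, 0.3983, 0.2402]
eef_rot: [-1.57, 0.002, 0.502]
force: [0.1, 0.5, 0.1]
grip_width: 0.0567
```

```bash
python3 -m jog '-1 2 -25 0 0 0 0.4; -1 2 -50 0 0 0 0.4; -1 2 -63 0 0 0 0.4; -1 2 -67.5 0 0 0 0.4; -1 2 -67.5 0 0 0 0.4;-1 2 -67.5 0 0 0 0.4'; python3 - <<'E'
from h import *
c=camera("side"); save(c,"s19.png",(210,170,310,270),6); print(get_obs()["ee_pos"])
E
```

```text
time_s: 26.03
ee_pos: [0.5015, 0.3995, 0.174]
eef_rot: [-1.57, 0.001, 0.5]
force: [0.0, -0.3, 0.5]
grip_width: 0.0561
[0.50148937 0.39988561 0.17429419]
```

View pics/s19.png

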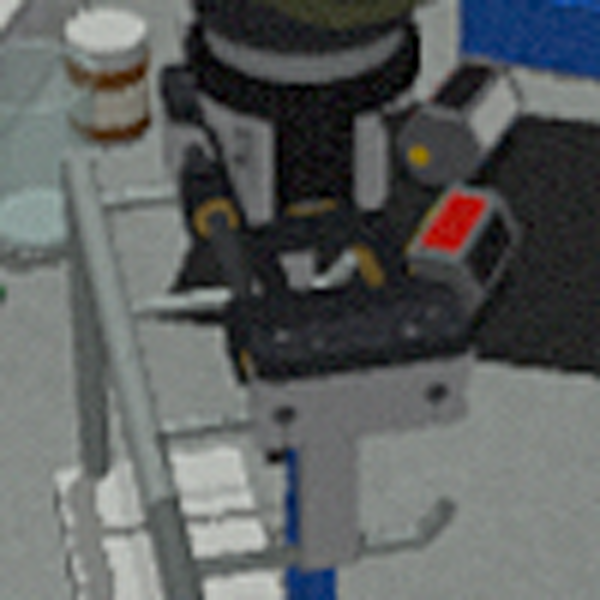

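```bash
python3 -m jog '-1 1 -0.5 0 0 0 0.4; -1 1 -0.5 0 0 0 0.5; -1 1 -0.5 0 0 0 0.6; -1 1 -0.5 0 0 0 0.8; -1 1 -0.5 0 0 0 0.85; -1 1 -0.5 0 0 0 0.85; -1 1 -0.5 0 0 0 0.85; -1 1 -0.5 0 0 0 0.85' 35
```

```text
time_s: 26.75
ee_pos: [0.5005, 0.4009, 0.1739]
eef_rot: [-1.57, 0.0, 0.501]
force: [-0.4, 0.0, 0.7]
grip_width: 0.0296
```

```bash
python3 -m jog '0 0 8 0 0 0 0.85; 0 0 17 0 0 0 0.85; 0 0 19 0 0 0 0.85; 0 0 19 0 0 0 0.85; -13 -7 19 0 0 0 0.85; -31 -16.5 19 0 0 0 0.85; -49 -26 19 0 0 0 0.85; -66 -35 19 0 0 0 0.85; -74 -39 19 0 0 0 0.85; -74 -39 19 0 0 0 0.85' 35; python3 - <<'E'
from h import *
c=camera("side"); save(c,"s20.png",(200,180,340,320),4)
E
```

```text
time_s: 27.58
ee_pos: [0.4254, 0.3615, 0.1933]
eef_rot: [-1.57, -0.0, 0.501]
force: [-0.2, 0.6, -0.8]
grip_width: 0.0297
```

View pics/s20.png

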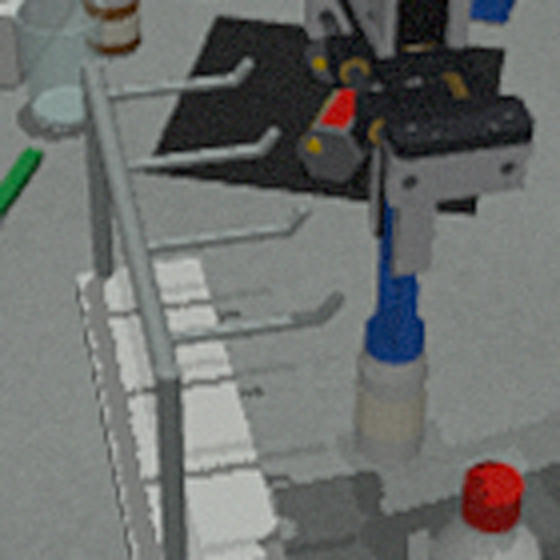

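```bash
python3 -m jog '0 -25 8 0 0 -3 0.85; 0 -62 12 0 0 -6 0.85; 2 -100 12 0 0 -9 0.85; 5 -138 12 0 0 -12 0.85; 8 -176 12 0 0 -15 0.85; 11 -214 12 0 0 -18 0.85; 14 -252 12 0 0 -21 0.85; 17 -290 12 0 0 -24 0.85; 21 -328 12 0 0 -26 0.85; 25 -366 12 0 0 -28.5 0.85'; python3 -m jog '4 -38 0 0 0 0 0.85; 8 -76 0 0 0 0 0.85; 12 -114 0 0 0 0 0.85; 16 -146 0 0 0 0 0.85; 18 -160 0 0 0 0 0.85; 18 -160 0 0 0 0 0.85'
```

```text
time_s: 28.47
ee_pos: [0.4519, -0.0062, 0.2055]
eef_rot: [-1.57, -0.001, 0.002]
force: [0.6, 0.2, -1.4]
grip_width: 0.0298
time_s: 28.97
ee_pos: [0.4703, -0.1688, 0.205]
eef_rot: [-1.57, -0.0, -0.001]
force: [0.1, -0.4, -0.8]
grip_width: 0.0295
```

```bash
python3 -m jog '3 -38 0 0 0 0 0.85; 6 -74 0 0 0 0 0.85; 9 -105 0 0 0 0 0.85; 11.5 -121 0 0 0 0 0.85; 11.5 -123 0 0 0 0 0.85; 11.5 -123 0 0 0 0 0.85'; python3 - <<'E'
from h import *
c=camera("side"); save(c,"s21.png",(250,60,370,200),4)
c=camera("top"); print(get_obs()["ee_pos"])
E
```

```text
time_s: 29.47
ee_pos: [0.4821, -0.2914, 0.2046]
eef_rot: [-1.569, 0.0, -0.002]
force: [-0.4, 0.8, -1.3]
grip_width: 0.0296
[ 0.48211341 -0.2904239   0.20500411]
```

View pics/s21.png

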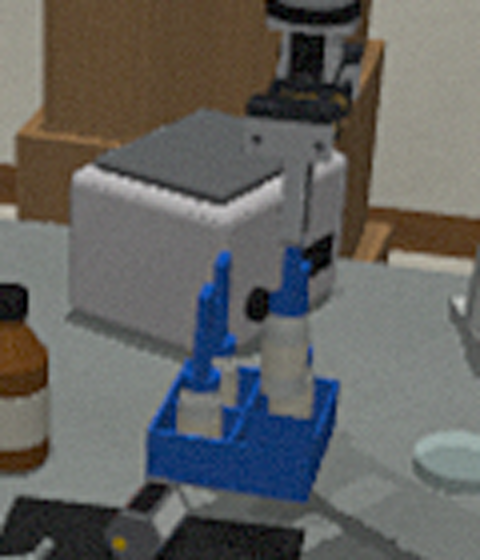

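```bash
python3 -m jog '0 -4 -20 0 0 0 0.85; 0 -4 -45 0 0 0 0.85; 0 -4 -65 0 0 0 0.85; 0 -4 -76 0 0 0 0.85; 0 -4 -81 0 0 0 0.85; 0 -4 -86 0 0 0 0.85; 0 -4 -86 0 0 0 0.85; 0 -4 -86 0 0 0 0.85'; python3 -m jog '0 0 -1 0 0 0 0.85; 0 0 -1 0 0 0 0.55; 0 0 -1 0 0 0 0.55; 0 0 -1 0 0 0 0.55; 0 0 20 0 0 0 0.5; 0 0 55 0 0 0 0.45; 0 0 90 0 0 0 0.4; 0 0 125 0 0 0 0.4; 0 0 135 0 0 0 0.4; 0 0 135 0 0 0 0.4'
```

```text
time_s: 30.23
ee_pos: [0.4826, -0.2945, 0.12]
eef_rot: [-1.57, -0.002, -0.0]
force: [-0.2, -0.6, -1.5]
grip_width: 0.0298
time_s: 31.07
ee_pos: [0.4833, -0.295, 0.2581]
eef_rot: [-1.573, -0.006, -0.0]
force: [-0.2, 0.5, 0.4]
grip_width: 0.0563
```

```bash
python3 -m jog '-8 40 20 0 0 0 0; -16 80 30 0 0 0 0; -24 120 30 0 0 0 0; -32 160 30 0 0 0 0; -40 200 30 0 0 0 0; -50 240 30 0 0 0 0; -60 280 30 0 0 0 0; -70 320 30 0 0 0 0; -85 358 30 0 0 0 0; -100 396 30 0 0 0 0'; python3 -m jog '-10 35 0 0 0 0 0; -20 70 0 0 0 0 0; -25 90 0 0 0 0 0'; python3 - <<'E'
from h import *
c=camera("top"); save(c,"t22.png",(260,130,480,270),3.5)
s=camera("side"); save(s,"s22.png",(200,130,360,250),5)
W=cloud(c)
print(get_obs()["time_s"])
for d in masks_of("bar_a1","top")[:4]:
    m=d["mask"]; p=W[m]; p=p[(p[:,2]>.044)&(p[:,2]<.056)]
    r=cv2.minAreaRect((p[:,:2]*1000).astype(np.float32)); print(round(d["conf"],2),d["extent"],len(p),r,p[:,2].mean())
E
```

```text
time_s: 31.9
ee_pos: [0.3819, 0.1025, 0.2864]
eef_rot: [-1.574, -0.004, -0.0]
force: [0.7, -0.1, -0.3]
grip_width: 0.0938
time_s: 32.15
ee_pos: [0.3551, 0.195, 0.2848]
eef_rot: [-1.574, -0.002, 0.001]
force: [0.7, -0.3, -0.0]
grip_width: 0.094
32.25
0.61 [292.0, 200.7, 318.7, 221.2] 278 ((541.5082397460938, -13.286518096923828), (66.67484283447266, 35.78887176513672), 85.03097534179688) 0.04936350267840957
```

View pics/t22.png

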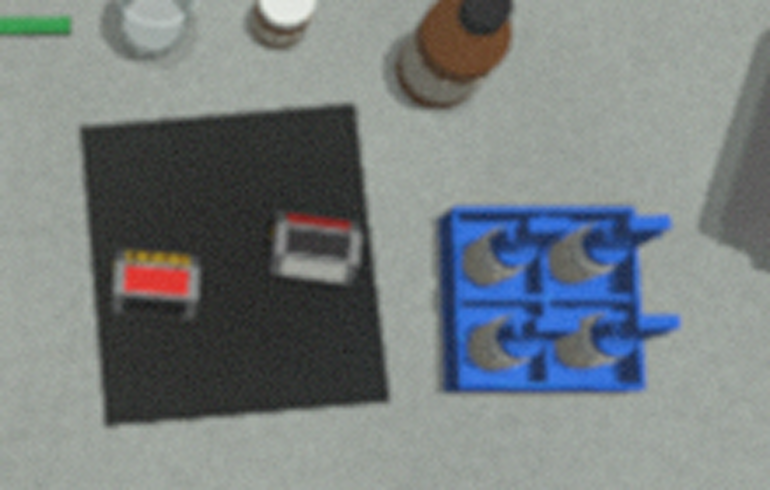

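View pics/s22.png

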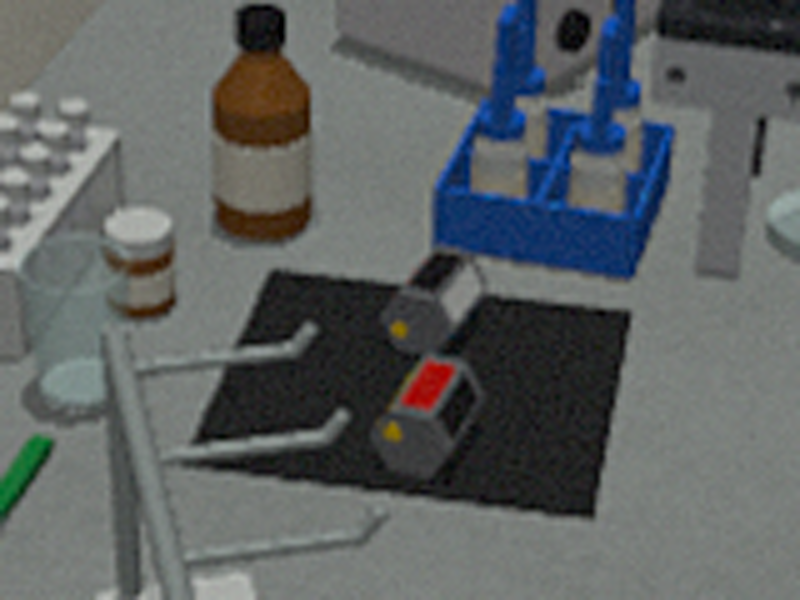

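```bash
python3 - <<'E'
from h import *
acc=[]
c=camera("top"); W=cloud(c); im=c["img"].astype(int)
hi=(W[...,2]>.038)&(W[...,0]<.68)&(W[...,0]>.43)&(W[...,1]<.05)&(W[...,1]>-.21)
k,lab,st,ce=cv2.connectedComponentsWithStats(hi.astype(np.uint8))
for i in range(1,k):
    if st[i,4]<100: continue
    m=lab==i; p=W[m]; print(st[i],"all",cv2.minAreaRect((p[:,:2]*1000).astype(np.float32)))
    red=m&(im[...,0]>im[...,1]+60); blk=m&(im.max(-1)<75)
    for nm,q in(("red",red),("blk",blk)):
        if q.sum()>20:
            p=W[q]; print(nm,q.sum(),p.mean(0).round(4),cv2.minAreaRect((p[:,:2]*1000).astype(np.float32)))
# plane-project: panel outlines at z=.049
E
```

```text
[337 191  26  18 334] all ((568.6215209960938, -146.53118896484375), (67.87948608398438, 43.113502502441406), 78.2884292602539)
red 24 [ 0.586  -0.15    0.0428] ((585.7672119140625, -152.03286743164062), (46.16918182373047, 7.518643856048584), 80.38319396972656)
blk 100 [ 0.5674 -0.1467  0.0499] ((568.6453857421875, -142.1070556640625), (57.268028259277344, 39.29799270629883), 78.38905334472656)
[292 202  24  17 334] all ((541.029052734375, -13.219291687011719), (67.77819061279297, 43.16719055175781), 83.6533432006836)
red 139 [ 0.5401 -0.015   0.0503] ((540.4376831054688, -14.752368927001953), (51.83673858642578, 22.070838928222656), 83.54612731933594)
blk 34 [ 0.5227 -0.0134  0.0428] ((522.808837890625, -9.72119140625), (60.53797912597656, 5.992772102355957), 83.44123077392578)
```

```bash
cat >> h.py <<'E'
from scipy.spatial.transform import Rotation as Ro
def Rgoal(phi,tilt):
    a=[-np.sin(np.radians(phi)),np.cos(np.radians(phi)),0]
    return Ro.from_rotvec(np.radians(tilt)*np.array(a))*Ro.from_euler('z',phi,degrees=True)*Ro.from_euler('x',-90,degrees=True)
def goal(C,phi,tilt,d):
    """TCP such that point d behind TCP along tool is C; prints shift(mm), rotvec(deg) from present"""
    o=get_obs(); R0=Ro.from_euler('xyz',o["eef_rot"]); G=Rgoal(phi,tilt)
    u=G.apply([0,1,0]); p=np.array(C)+d*u
    rv=(G*R0.inv()).as_rotvec(degrees=True)
    print("tilt",tilt,"TCP",p.round(4),"shift",((p-o["ee_pos"])*1000).round(1),"rot",rv.round(2))
E
python3 - <<'E'
from h import *
print(get_obs()["ee_pos"])
goal([.5405,-.0135,.15],-6.4,0,.049)
goal([.5405,-.0135,.15],-6.4,30,.049)
goal([.5405,-.0135,.15],-6.4,-30,.049)
E
```

```text
[0.35652424 0.19244537 0.28510528]
tilt 0 TCP [ 0.5405 -0.0135  0.101 ] shift [ 184.  -205.9 -184.1] rot [ 0.23  0.1  -6.46]
tilt 30 TCP [ 0.5162 -0.0108  0.1076] shift [ 159.6 -203.2 -177.5] rot [ 1.89 30.07 -6.37]
tilt -30 TCP [ 0.5648 -0.0162  0.1076] shift [ 208.3 -208.7 -177.5] rot [ -1.43 -29.87  -6.25]
```

```bash
python3 -m jog '10 -25 -10 0 3 -1 0; 28 -50 -25 0.2 6 -1.5 0; 46 -75 -40 0.5 10 -2 0; 64 -100 -60 0.8 14 -3 0; 84 -125 -85 1 18 -4 0; 104 -150 -110 1.3 22 -5 0; 124 -172 -130 1.6 26 -6 0; 144 -192 -155 1.9 30 -6.4 0; 158 -202 -175 1.9 30 -6.4 0; 159.6 -203.2 -177.5 1.9 30 -6.4 0'; python3 -m jog '0 0 0 0 0 0 0; 0 0 0 0 0 0 0'; python3 - <<'E'
from h import *
o=get_obs(); print(o["ee_pos"],o["eef_rot"],o["qpos"])
goal([.5405,-.0135,.15],-6.4,30,.049)
s=camera("side"); save(s,"s23.png",(230,100,370,240),5)
t=camera("top"); save(t,"t23.png",(260,150,400,260),5)
print(proj(s,o["ee_pos"]),proj(t,o["ee_pos"]))
W=cloud(s)
for v in range(140,200,3): print(v,[W[v,u].round(3).tolist() for u in range(282,310,5)])
E
```

```text
time_s: 33.18
ee_pos: [0.5155, -0.0142, 0.1017]
eef_rot: [-1.571, 0.531, -0.117]
force: [-0.3, -0.0, -0.6]
grip_width: 0.0938
time_s: 33.35
ee_pos: [0.5146, -0.0152, 0.1011]
eef_rot: [-1.57, 0.533, -0.118]
force: [-0.2, 0.1, -0.2]
grip_width: 0.0938
[ 0.51464456 -0.01516653  0.10110622] [-1.57037895  0.53274486 -0.11829187] [-0.10484155  0.66365006  1.26706514  0.00735816  1.74357332 -1.55794476]
tilt 30 TCP [ 0.5162 -0.0108  0.1076] shift [1.5 4.4 6.5] rot [-0.08 -0.52  0.39]
(np.float64(293.88474515073636), np.float64(193.62140142665896)) (np.float64(305.3262187053977), np.float64(216.09501049167383))
140 [[0.576, -0.097, 0.234], [0.556, -0.08, 0.244], [0.629, -0.508, 0.036], [0.607, -0.5, 0.043], [0.55, -0.296, 0.146], [0.567, -0.507, 0.045]]
143 [[0.568, -0.065, 0.24], [0.553, -0.067, 0.241], [nan, nan, nan], [0.607, -0.504, 0.028], [0.551, -0.305, 0.129], [0.567, -0.513, 0.029]]
146 [[0.569, -0.072, 0.227], [0.553, -0.066, 0.232], [0.632, -0.526, -0.0], [0.607, -0.506, 0.013], [0.551, -0.309, 0.115], [0.541, -0.357, 0.094]]
149 [[0.56, -0.034, 0.236], [0.647, -0.498, -0.003], [0
[... 1756 characters left out ...]
 -0.14, 0.049], [0.549, -0.15, 0.046], [0.547, -0.233, -0.002], [0.529, -0.236, -0.001], [0.511, -0.233, 0.004]]
188 [[0.54, 0.037, 0.148], [0.56, -0.122, 0.049], [0.548, -0.148, 0.036], [0.543, -0.212, -0.002], [0.525, -0.216, -0.001], [0.507, -0.214, 0.003]]
191 [[0.539, 0.04, 0.14], [0.557, -0.111, 0.045], [0.544, -0.131, 0.035], [0.537, -0.183, 0.004], [0.521, -0.193, 0.001], [0.505, -0.203, -0.002]]
194 [[0.54, 0.037, 0.127], [0.557, -0.112, 0.033], [0.55, -0.164, 0.001], [0.533, -0.167, 0.002], [0.516, -0.171, 0.003], [0.499, -0.173, 0.005]]
197 [[0.574, -0.113, 0.016], [0.555, -0.107, 0.023], [0.544, -0.136, 0.008], [0.53, -0.153, -0.0], [0.513, -0.155, 0.001], [0.496, -0.159, 0.002]]
```

View pics/s23.png

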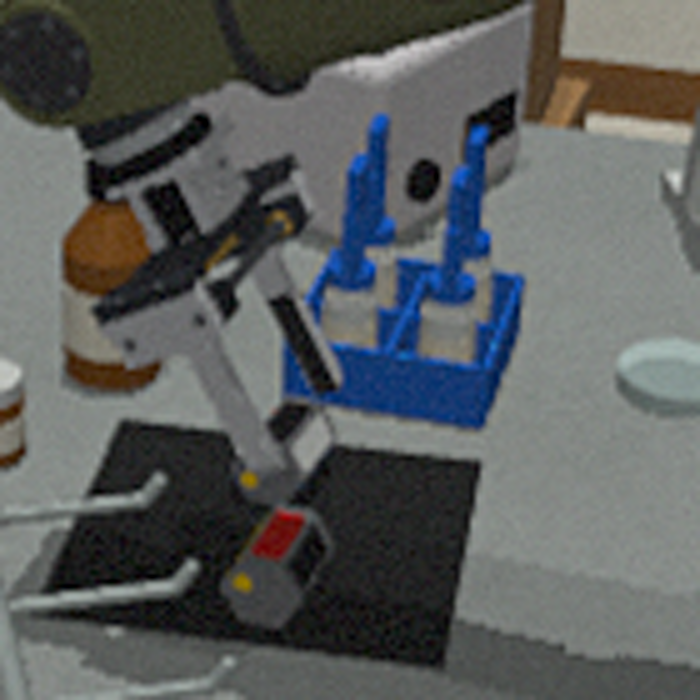

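View pics/t23.png

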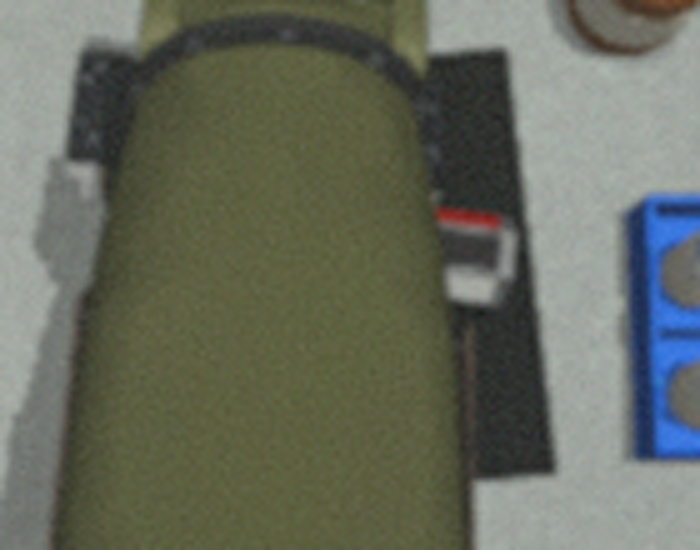

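```bash
python3 - <<'E'
from h import *
goal([.5405,-.0135,.026],-6.4,30,.049)
E
```

```text
tilt 30 TCP [ 0.5162 -0.0108 -0.0164] shift [   0.9    3.4 -119.3] rot [-0.06 -0.34  0.3 ]
```

```bash
python3 -m jog '1 3.5 -15 0 -0.3 0.3 0; 1 3.5 -40 0 -0.3 0.3 0; 1 3.5 -65 0 -0.3 0.3 0; 1 3.5 -80 0 -0.3 0.3 0; 1 3.5 -85 0 -0.3 0.3 0; 1 3.5 -85 0 -0.3 0.3 0; 1 3.5 -85 0 -0.3 0.3 0'; python3 - <<'E'
from h import *
s=camera("side"); save(s,"s24.png",(250,140,350,240),6)
o=get_obs(); print(o["force"])
goal([.5405,-.0135,.026],-6.4,30,.049)
E
```

```text
time_s: 34.03
ee_pos: [0.5168, -0.0106, 0.0192]
eef_rot: [-1.57, 0.523, -0.111]
force: [-0.3, -0.4, 0.9]
grip_width: 0.0938
[-0.37368882  0.35076473 -0.93775364]
tilt 30 TCP [ 0.5162 -0.0108 -0.0164] shift [ -0.9  -0.1 -35.8] rot [-0.05  0.1  -0.01]
```

View pics/s24.png

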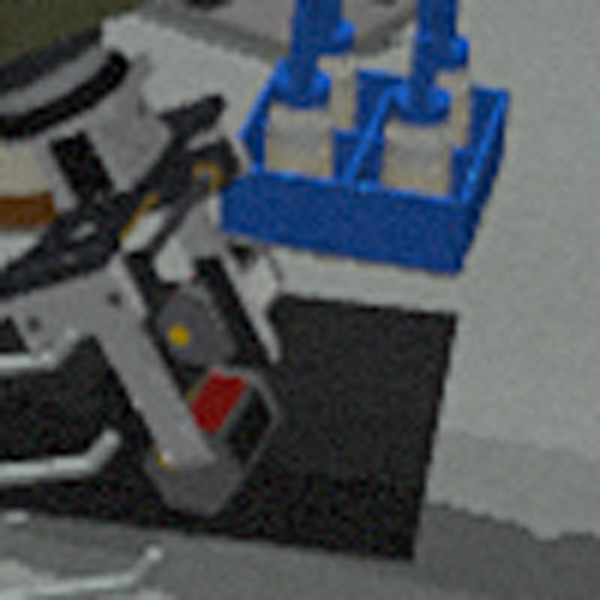

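```bash
python3 -m jog '-1 0 -15 0 0 0 0; -1 0 -27 0 0 0 0; -1 0 -34 0 0 0 0; -1 0 -34 0 0 0 0; -1 0 -34 0 0 0 0'; python3 - <<'E'
from h import *
s=camera("side"); save(s,"s25.png",(250,150,330,230),7)
o=get_obs(); print(o["force"])
goal([.5405,-.0135,.026],-6.4,30,.049)
E
```

```text
time_s: 34.5
ee_pos: [0.5157, -0.0107, -0.0152]
eef_rot: [-1.57, 0.523, -0.111]
force: [-0.2, -0.5, 1.1]
grip_width: 0.0941
[-0.17449549  0.80725322  0.64647385]
tilt 30 TCP [ 0.5162 -0.0108 -0.0164] shift [ 0.1 -0.1 -1.7] rot [-0.05  0.08 -0.01]
```

View pics/s25.png

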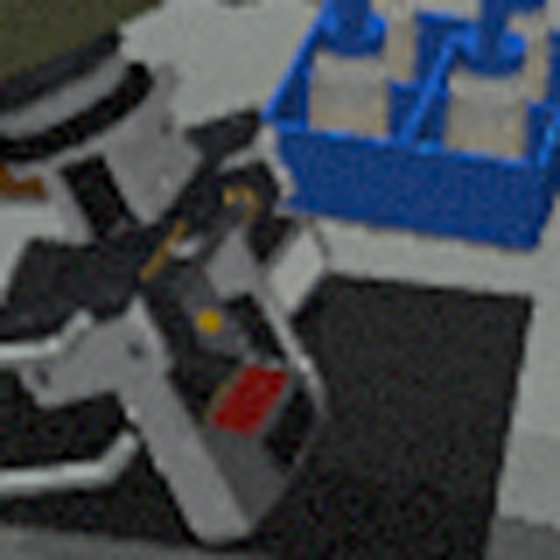

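```bash
python3 -m jog '0 0 0 0 0 0 0.1; 0 0 0 0 0 0 0.2; 0 0 0 0 0 0 0.3; 0 0 0 0 0 0 0.4; 0 0 0 0 0 0 0.4; 0 0 0 0 0 0 0.4; 0 0 0 0 0 0 0.4' 35; python3 -m jog '0 0 10 0 0 0 0.4; 0 0 22 0 0 0 0.4; 0 0 25 0 0 0 0.4; 0 0 25 0 0 0 0.4'; python3 - <<'E'
from h import *
s=camera("side"); save(s,"s26.png",(250,140,330,220),7)
o=get_obs(); print(o["force"])
for t in (30,15,0,-15,-30): goal([.5405,-.0135,.052],-6.4,t,.049)
E
```

```text
time_s: 35.13
ee_pos: [0.5161, -0.0107, -0.0145]
eef_rot: [-1.57, 0.522, -0.111]
force: [0.4, 0.7, 2.2]
grip_width: 0.0678
time_s: 35.47
ee_pos: [0.5169, -0.0108, 0.012]
eef_rot: [-1.57, 0.519, -0.111]
force: [0.4, 0.4, -2.4]
grip_width: 0.0678
[-1.26554029  0.11791266 -1.71611555]
tilt 30 TCP [ 0.5162 -0.0108  0.0096] shift [-0.4 -0.  -1.6] rot [-0.04  0.18 -0.01]
tilt 15 TCP [ 0.5279 -0.0121  0.0047] shift [11.4 -1.3 -6.5] rot [ -1.71 -14.73  -0.02]
tilt 0 TCP [ 0.5405 -0.0135  0.003 ] shift [24.  -2.8 -8.2] rot [-3.380e+00 -2.963e+01 -2.000e-02]
tilt -15 TCP [ 0.5531 -0.0149  0.0047] shift [36.6 -4.2 -6.5] rot [-5.050e+00 -4.454e+01 -3.000e-02]
tilt -30 TCP [ 0.5648 -0.0162  0.0096] shift [48.3 -5.5 -1.6] rot [-6.720e+00 -5.945e+01 -4.000e-02]
```

View pics/s26.png

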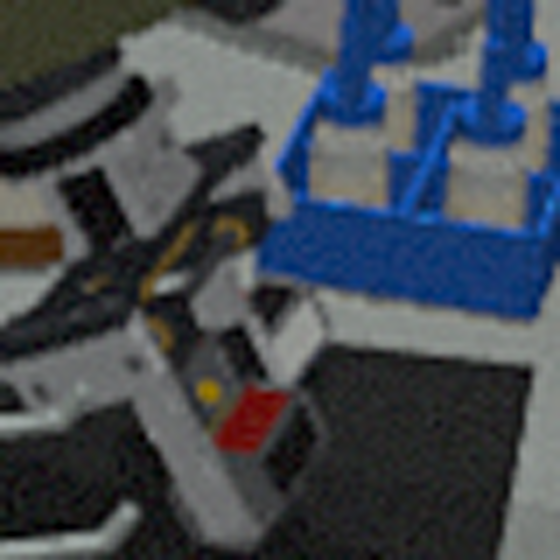

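```bash
python3 -m jog '4.7 -0.5 -4.2 -0.7 -6.5 0 0.4; 10 -1.2 -6.1 -1.5 -13.2 0 0.4; 15.5 -1.8 -7.5 -2.2 -19.8 0 0.4; 21.2 -2.4 -8.1 -3 -26.4 0 0.4; 26.8 -3 -8.1 -3.7 -33 0 0.4; 32.5 -3.7 -7.5 -4.5 -39.6 0 0.4; 38 -4.3 -6.1 -5.2 -46.2 0 0.4; 43.3 -5 -4.2 -6 -52.9 0 0.4; 48.3 -5.5 -1.6 -6.7 -59.5 0 0.4; 48.3 -5.5 -1.6 -6.7 -59.5 0 0.4';  python3 -m jog '0 0 0 0 0 0 0.4'; python3 - <<'E'
from h import *
s=camera("side"); save(s,"s27.png",(250,140,350,240),6)
o=get_obs(); print(o["force"])
goal([.5405,-.0135,.052],-6.4,-30,.049)
E
```

```text
time_s: 36.35
ee_pos: [0.5623, -0.0158, 0.0081]
eef_rot: [-1.571, -0.527, -0.111]
force: [-0.9, 0.3, -2.5]
grip_width: 0.0679
time_s: 36.43
ee_pos: [0.5615, -0.0158, 0.0078]
eef_rot: [-1.571, -0.523, -0.111]
force: [1.4, 0.4, -1.2]
grip_width: 0.0677
[ 0.61286502  0.81799359 -2.08047665]
tilt -30 TCP [ 0.5648 -0.0162  0.0096] shift [ 3.3 -0.5  2. ] rot [-0.01 -0.05 -0.07]
```

View pics/s27.png

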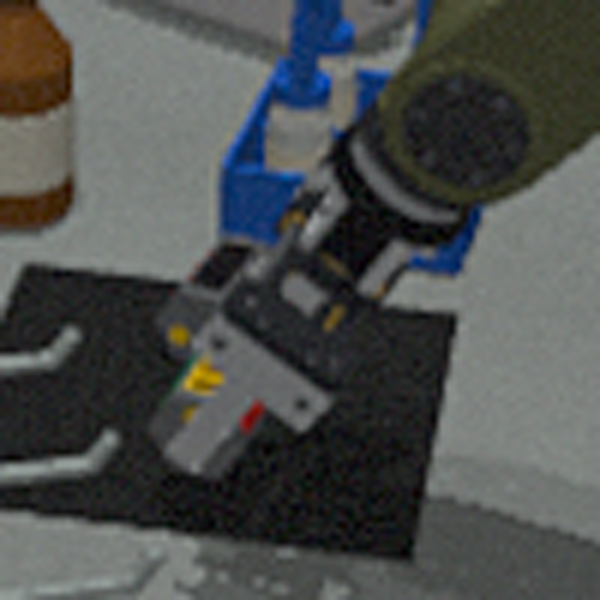

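```bash
python3 -m jog '0 0 -10 0 0 0 0.4; 0 0 -17 0 0 0 0.4; 0 0 -20 0 0 0 0.4; 0 0 -21 0 0 0 0.4; 0 0 -21 0 0 0 0.4'; python3 -m jog '0 0 -1 0 0 0 0.4; 0 0 -2 0 0 0 0.4; 0 0 -2 0 0 0 0.4'
```

```text
time_s: 36.9
ee_pos: [0.5614, -0.0158, -0.0141]
eef_rot: [-1.571, -0.521, -0.111]
force: [0.7, -0.0, -3.0]
grip_width: 0.0678
time_s: 37.15
ee_pos: [0.5616, -0.0158, -0.0159]
eef_rot: [-1.571, -0.522, -0.111]
force: [0.0, 0.5, -1.5]
grip_width: 0.0679
```

```bash
python3 -m jog '0 0 -1 0 0 0 0.4; 0 0 -2 0 0 0 0.4; 0 0 -2 0 0 0 0.4'; python3 - <<'E'
from h import *
s=camera("side"); save(s,"s28.png",(250,150,330,230),7)
print(get_obs()["force"],get_obs()["ee_pos"])
E
```

```text
time_s: 37.4
ee_pos: [0.5623, -0.0159, -0.0161]
eef_rot: [-1.571, -0.524, -0.111]
force: [-18.8, 1.1, 28.7]
grip_width: 0.0678
[-19.36401493   0.57927078  28.68996775] [ 0.56224863 -0.01591987 -0.01612113]
```

View pics/s28.png

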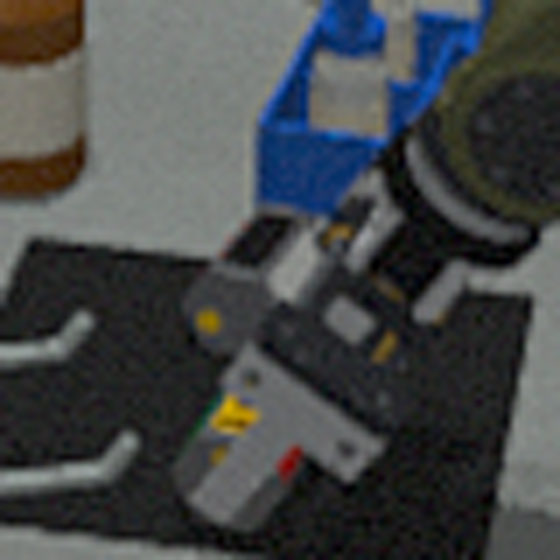

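```bash
python3 -m jog '0 0 1.5 0 0 0 0.4; 0 0 1.5 0 0 0 0.4; 0 0 1.5 0 0 0 0.2; 0 0 1.5 0 0 0 0; 0 0 1.5 0 0 0 0; 0 0 1.5 0 0 0 0; 0 0 1.5 0 0 0 0'; python3 -m jog '-5 0.5 10 0 0 0 0; -15 1.5 30 0 0 0 0; -30 3 60 0 0 0 0; -45 5 90 0 0 0 0; -50 5 130 1 7 0 0; -60 20 150 2 14 0 0; -70 50 160 3 20 0 0; -80 85 160 3.3 26 0 0; -90 120 160 3.3 30 0 0; -100 155 160 3.3 30 0 0'; python3 - <<'E'
from h import *
c=camera("top"); save(c,"t29.png",(260,130,480,270),3.5)
s=camera("side"); save(s,"s29.png",(240,130,360,230),6)
W=cloud(c); im=c["img"].astype(int)
hi=(W[...,2]>.038)&(W[...,2]<.07)&(W[...,0]<.68)&(W[...,0]>.43)&(W[...,1]<.05)&(W[...,1]>-.21)
k,lab,st,ce=cv2.connectedComponentsWithStats(hi.astype(np.uint8))
for i in range(1,k):
    if st[i,4]<100: continue
    m=lab==i; p=W[m]; print(st[i],"all",cv2.minAreaRect((p[:,:2]*1000).astype(np.float32)),np.percentile(p[:,2],[50,90]))
E
```

```text
time_s: 38.03
ee_pos: [0.5623, -0.0159, -0.0147]
eef_rot: [-1.571, -0.524, -0.111]
force: [0.2, -0.3, -0.2]
grip_width: 0.0932
time_s: 38.87
ee_pos: [0.4631, 0.1405, 0.1456]
eef_rot: [-1.573, 0.009, -0.111]
force: [1.9, 1.0, -0.3]
grip_width: 0.0939
[337 191  26  18 337] all ((567.553466796875, -146.5291290283203), (67.50381469726562, 43.98617172241211), 78.45735931396484) [0.0488702  0.05249629]
[292 203  24  16 332] all ((539.4017944335938, -12.899330139160156), (66.20864868164062, 43.88880920410156), 87.07623291015625) [0.04916472 0.05275015]
```

View pics/t29.png

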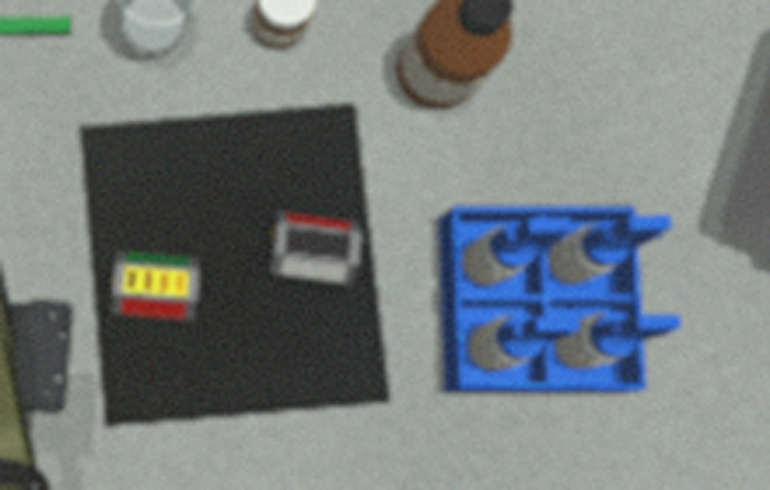

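View pics/s29.png

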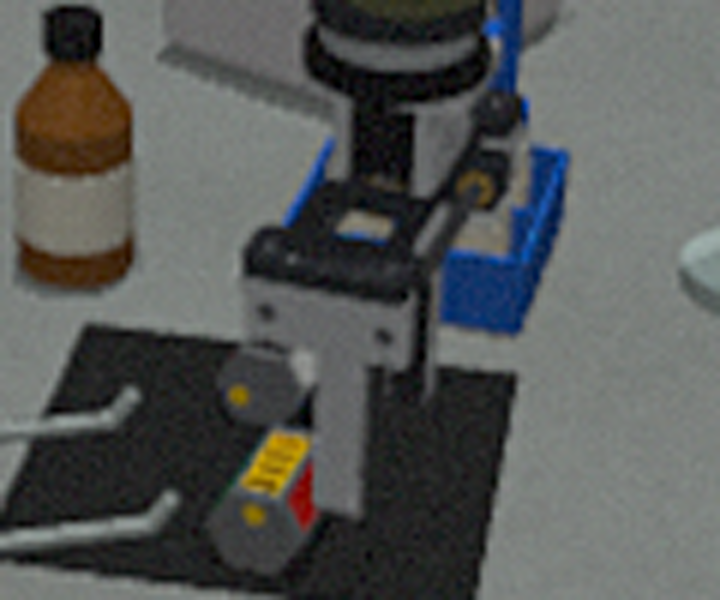

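```bash
python3 - <<'E'
from h import *
print(get_obs()["ee_pos"])
goal([.568,-.1465,.14],-11.5,0,.049)
goal([.568,-.1465,.14],-11.5,22,.049)
c=camera("top"); W=cloud(c)
for d in masks_of("reagent","top")[:1]:
    p=W[d["mask"]]; 
    for lo,hi in((.02,.08),(.08,.12),(.13,.17)):
        q=p[(p[:,2]>lo)&(p[:,2]<hi)]; print(lo,len(q),q.min(0).round(3),q.max(0).round(3))
E
```

```text
[0.46151703 0.14265679 0.14478234]
tilt 0 TCP [ 0.568  -0.1465  0.091 ] shift [ 106.5 -289.2  -53.8] rot [-0.01 -0.23 -5.39]
tilt 22 TCP [ 0.55   -0.1428  0.0946] shift [  88.5 -285.5  -50.2] rot [ 3.36 21.52 -5.33]
0.02 177 [ 0.689 -0.285  0.021] [ 0.738 -0.228  0.08 ]
0.08 291 [ 0.69  -0.299  0.08 ] [ 0.755 -0.229  0.12 ]
0.13 205 [ 0.708 -0.282  0.13 ] [ 0.742 -0.246  0.17 ]
```

```bash
python3 -m jog '8 -20 0 0.3 2 -0.5 0; 18 -55 0 0.6 4 -1 0; 29 -90 -3 1 6.5 -1.6 0; 40 -125 -8 1.3 9 -2.2 0; 51 -160 -15 1.7 11.5 -2.8 0; 61 -195 -22 2.1 14 -3.4 0; 71 -230 -32 2.5 17 -4 0; 80 -260 -42 3 20 -4.8 0; 88 -283 -49 3.4 21.5 -5.3 0; 88.5 -285.5 -50 3.4 21.5 -5.3 0'; python3 -m jog '0 0 0 0 0 0 0; 0 0 0 0 0 0 0'; python3 - <<'E'
from h import *
s=camera("side"); save(s,"s30.png",(220,90,360,230),5)
goal([.568,-.1465,.140],-11.5,22,.049)
goal([.568,-.1465,.0265],-11.5,22,.049)
E
```

```text
time_s: 39.9
ee_pos: [0.5498, -0.1513, 0.0922]
eef_rot: [-1.571, 0.387, -0.208]
force: [-0.3, -0.1, -0.8]
grip_width: 0.0937
time_s: 40.07
ee_pos: [0.5491, -0.1525, 0.0918]
eef_rot: [-1.571, 0.388, -0.21]
force: [-0.2, 0.0, -0.8]
grip_width: 0.0941
tilt 22 TCP [ 0.55   -0.1428  0.0946] shift [0.6 8.8 2.1] rot [-0.02 -0.15  0.47]
tilt 22 TCP [ 0.55   -0.1428 -0.0189] shift [   0.6    8.8 -111.4] rot [-0.02 -0.15  0.47]
```

View pics/s30.png

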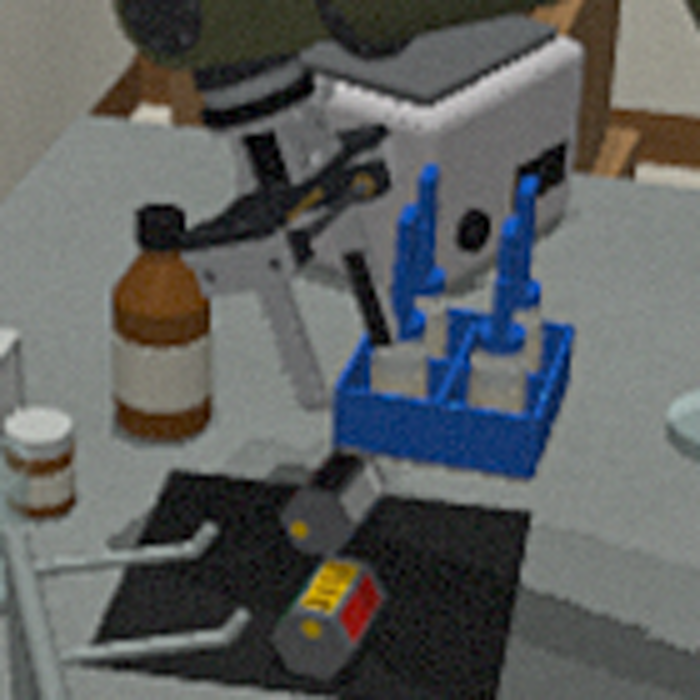

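```bash
python3 -m jog '0.5 5 -5 0 0 0.4 0; 0.5 8.8 -20 0 0 0.4 0; 0.5 8.8 -40 0 0 0.4 0; 0.5 8.8 -58 0 0 0.4 0; 0.5 8.8 -72 0 0 0.4 0; 0.5 8.8 -75 0 0 0.4 0; 0.5 8.8 -75 0 0 0.4 0; 0.5 8.8 -75 0 0 0.4 0'; python3 - <<'E'
from h import *
s=camera("side"); save(s,"s31.png",(220,110,340,210),6)
t=camera("top"); save(t,"t31.png",(300,100,480,260),4)
goal([.568,-.1465,.0265],-11.5,22,.049)
E
```

```text
time_s: 40.78
ee_pos: [0.5503, -0.1426, 0.0184]
eef_rot: [-1.571, 0.385, -0.201]
force: [0.7, 0.1, 0.1]
grip_width: 0.0942
tilt 22 TCP [ 0.55   -0.1428 -0.0189] shift [ -0.5  -0.  -37.6] rot [ 0.01 -0.04  0.05]
```

View pics/s31.png

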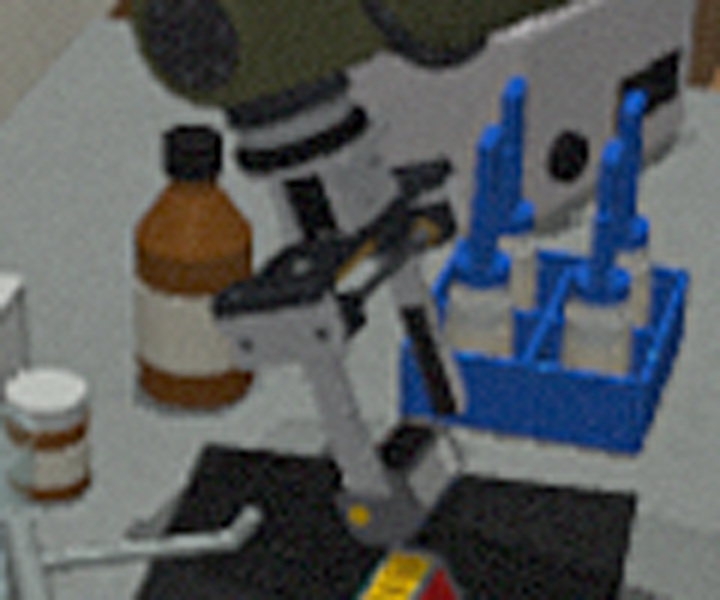

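View pics/t31.png

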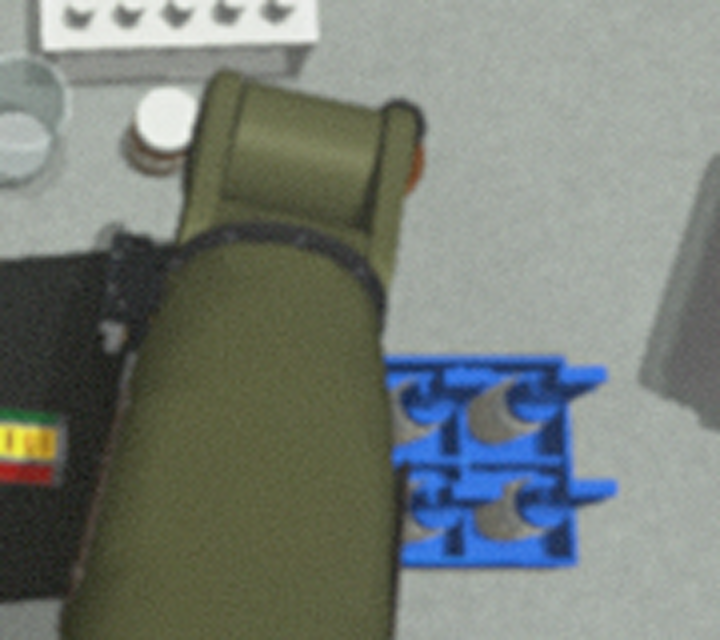

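```bash
python3 - <<'E'
from h import *
s=camera("side"); W=cloud(s); t=camera("top"); Wt=cloud(t)
for nm,A in(("side",W),("top",Wt)):
    p=A.reshape(-1,3); p=p[~np.isnan(p[:,0])]
    for x0 in np.arange(.6,.82,.02):
        q=p[(p[:,0]>x0)&(p[:,0]<x0+.02)&(p[:,1]>-.32)&(p[:,1]<-.08)&(p[:,2]>.18)]
        if len(q): print(nm,round(x0,2),len(q),"zmin",q[:,2].min().round(3),"y",q[:,1].min().round(3),q[:,1].max().round(3))
E
```

```text
side 0.6 372 zmin 0.18 y -0.186 -0.081
side 0.62 323 zmin 0.18 y -0.207 -0.091
side 0.64 298 zmin 0.19 y -0.214 -0.094
side 0.66 185 zmin 0.212 y -0.214 -0.097
side 0.68 122 zmin 0.258 y -0.161 -0.103
side 0.7 41 zmin 0.27 y -0.128 -0.112
top 0.6 287 zmin 0.18 y -0.208 -0.08
top 0.62 446 zmin 0.181 y -0.22 -0.081
top 0.64 527 zmin 0.283 y -0.224 -0.1
top 0.66 424 zmin 0.278 y -0.227 -0.102
top 0.68 184 zmin 0.296 y -0.217 -0.109
top 0.7 15 zmin 0.308 y -0.147 -0.116
```

```bash
python3 -m jog '-0.5 0 -15 0 0 0 0; -0.5 0 -28 0 0 0 0; -0.5 0 -36 0 0 0 0; -0.5 0 -36.5 0 0 0 0; -0.5 0 -36.5 0 0 0 0.1; -0.5 0 -36.5 0 0 0 0.2; -0.5 0 -36.5 0 0 0 0.4; -0.5 0 -36.5 0 0 0 0.4; -0.5 0 -36.5 0 0 0 0.4; -0.5 0 -36.5 0 0 0 0.4' 35; python3 - <<'E'
from h import *
s=camera("side"); save(s,"s32.png",(230,130,350,230),6)
goal([.568,-.1465,.0265],-11.5,22,.049)
E
```

```text
time_s: 41.82
ee_pos: [0.55, -0.143, -0.0178]
eef_rot: [-1.571, 0.385, -0.202]
force: [0.1, -0.2, 2.1]
grip_width: 0.0677
tilt 22 TCP [ 0.55   -0.1428 -0.0189] shift [ 0.1  0.1 -1.1] rot [ 0.01 -0.04  0.06]
```

View pics/s32.png

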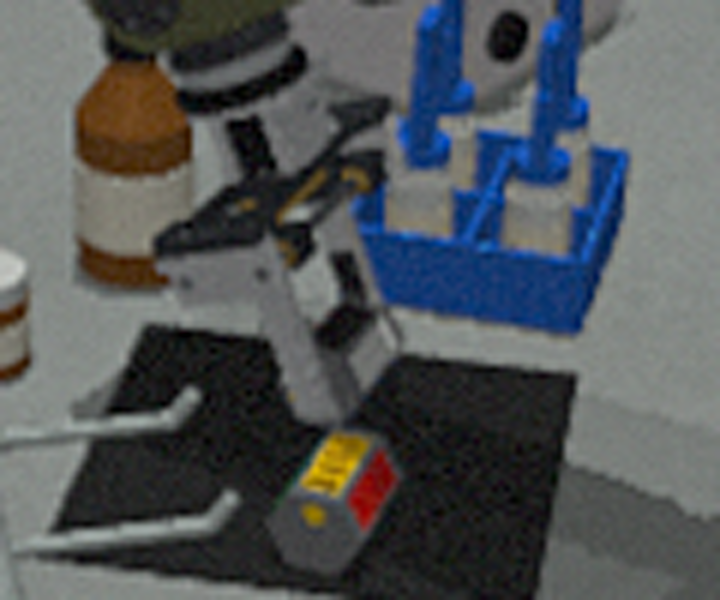

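```bash
python3 -m jog '0 0 10 0 0 0 0.4; 0 0 22 0 0 0 0.4; 0 0 26 0 0 0 0.4; 0 0 26 0 0 0 0.4; 0 0 26 0 0 0 0.4'; python3 - <<'E'
from h import *
for t in np.linspace(22,-38,10)[1:].round(2): goal([.568,-.1465,.054],-11.5,t,.049)
E
```

```text
time_s: 42.28
ee_pos: [0.5501, -0.143, 0.0086]
eef_rot: [-1.571, 0.384, -0.202]
force: [-0.2, 0.2, -0.7]
grip_width: 0.0687
tilt 15.33 TCP [ 0.5553 -0.1439  0.0067] shift [ 5.2 -0.9 -1.9] rot [-1.31 -6.53  0.06]
tilt 8.67 TCP [ 0.5608 -0.145   0.0056] shift [10.6 -2.  -3.1] rot [ -2.64 -13.06   0.07]
tilt 2.0 TCP [ 0.5663 -0.1462  0.005 ] shift [16.2 -3.1 -3.6] rot [ -3.97 -19.59   0.07]
tilt -4.67 TCP [ 0.5719 -0.1473  0.0052] shift [21.8 -4.3 -3.5] rot [ -5.31 -26.13   0.07]
tilt -11.33 TCP [ 0.5774 -0.1484  0.006 ] shift [27.3 -5.4 -2.7] rot [ -6.64 -32.65   0.07]
tilt -18.0 TCP [ 0.5828 -0.1495  0.0074] shift [32.7 -6.5 -1.2] rot [ -7.97 -39.19   0.07]
tilt -24.67 TCP [ 0.588  -0.1506  0.0095] shift [37.9 -7.6  0.9] rot [ -9.31 -45.72   0.07]
tilt -31.33 TCP [ 0.593  -0.1516  0.0121] shift [42.8 -8.6  3.5] rot [-10.64 -52.25   0.07]
tilt -38.0 TCP [ 0.5976 -0.1525  0.0154] shift [47.4 -9.5  6.8] rot [-11.97 -58.78   0.07]
```

```bash
python3 -m jog '5.2 -1 -1.9 -1.3 -6.5 0 0.4; 10.6 -2 -3 -2.6 -13 0 0.4; 16.2 -3.1 -3.6 -4 -19.6 0 0.4; 21.8 -4.3 -3.5 -5.3 -26.1 0 0.4; 27.3 -5.4 -2.7 -6.6 -32.6 0 0.4; 32.7 -6.5 -1.2 -8 -39.2 0 0.4; 37.9 -7.6 0.9 -9.3 -45.7 0 0.4; 42.8 -8.6 3.5 -10.6 -52.2 0 0.4; 47.4 -9.5 6.8 -12 -58.8 0 0.4; 47.4 -9.5 6.8 -12 -58.8 0 0.4'; python3 -m jog '0 0 0 0 0 0 0.4; 0 0 0 0 0 0 0.4'; python3 - <<'E'
from h import *
s=camera("side"); save(s,"s33.png",(230,130,350,230),6)
goal([.568,-.1465,.054],-11.5,-38,.049)
goal([.568,-.1465,.0275],-11.5,-38,.049)
E
```

```text
time_s: 43.12
ee_pos: [0.5983, -0.147, 0.0151]
eef_rot: [-1.555, -0.628, -0.201]
force: [0.8, 0.1, -1.4]
grip_width: 0.068
time_s: 43.28
ee_pos: [0.5976, -0.1468, 0.0145]
eef_rot: [-1.554, -0.625, -0.201]
force: [-0.1, 0.1, -2.6]
grip_width: 0.0683
tilt -38 TCP [ 0.5976 -0.1525  0.0154] shift [-0.5 -5.6  0.5] rot [-1.17 -1.94 -0.56]
tilt -38 TCP [ 0.5976 -0.1525 -0.0111] shift [ -0.5  -5.6 -26. ] rot [-1.17 -1.94 -0.56]
```

View pics/s33.png

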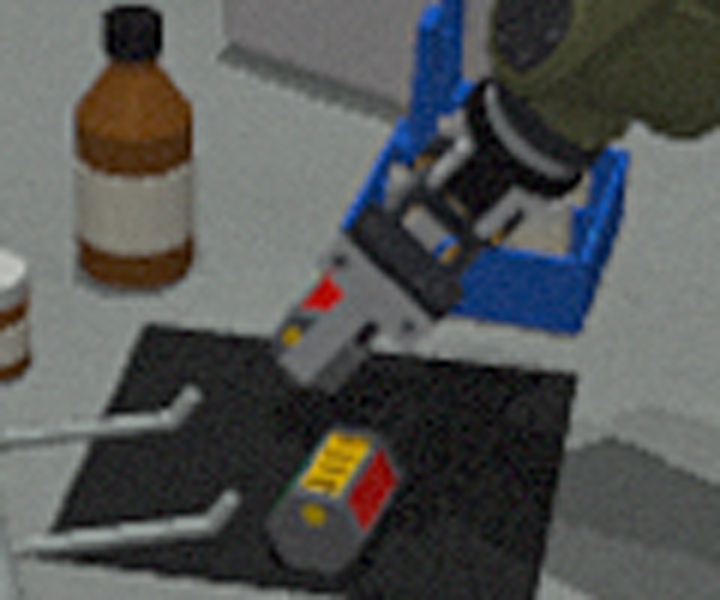

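```bash
python3 - <<'E'
from h import *
o=get_obs(); print(o["qpos"],o["tau"],o["joint_vel"].round(3))
t=camera("top"); save(t,"t34.png",(300,130,480,270),4)
s=camera("side"); W=cloud(s)
save(s,"s34.png",(270,90,390,190),6)
E
```

```text
[-0.35119897  0.39535986  1.99432026  0.66666002  0.16910336 -2.35286649] [-4.05387464e-02 -4.86672449e+01 -2.42804897e+01  9.09305345e-01
 -1.35710534e+00 -6.84101265e-01] [ 0.002  0.001 -0.015 -0.005 -0.     0.002]
```

View pics/t34.png

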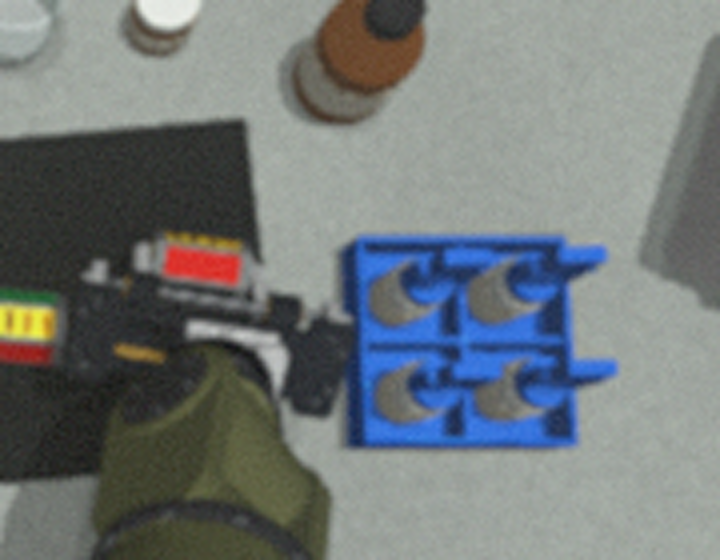

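View pics/s34.png

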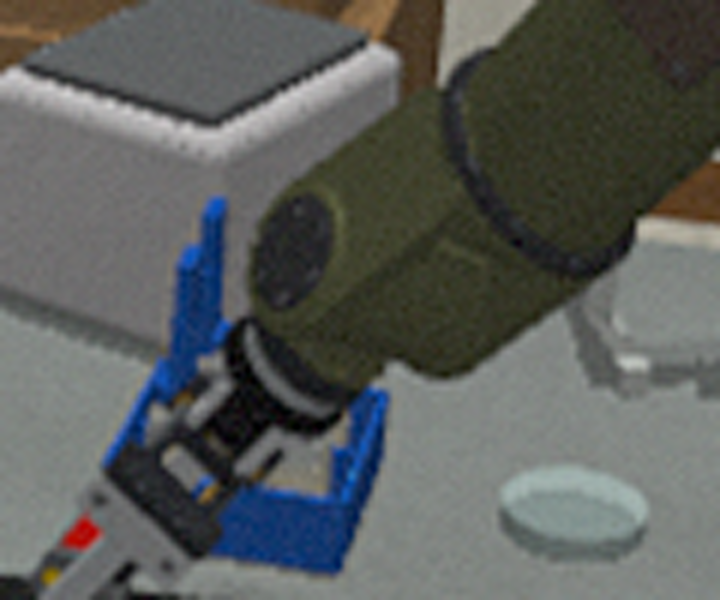

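```bash
python3 -m jog '0 0 -8 0 0 0 0.4; 0 0 -16 0 0 0 0.4; 0 0 -21 0 0 0 0.4; 0 0 -23 0 0 0 0.4; 0 0 -23 0 0 0 0.4; 0 0 -23 0 0 0 0.4'; python3 - <<'E'
from h import *
o=get_obs(); print(o["qpos"],o["force"])
goal([.568,-.1465,.0275],-11.5,-38,.049)
E
```

```text
time_s: 43.93
ee_pos: [0.5995, -0.1466, -0.0064]
eef_rot: [-1.556, -0.625, -0.2]
force: [0.4, 0.4, -2.2]
grip_width: 0.0683
[-0.34841935  0.44355238  1.99359167  0.86395048  0.133167   -2.55148559] [ 0.43781305  0.44010028 -2.17518676]
tilt -38 TCP [ 0.5976 -0.1525 -0.0111] shift [-1.9 -5.9 -4.7] rot [-1.09 -2.03 -0.56]
```

```bash
python3 -m jog '-2 0 2 0.6 3 0 0.4; -4 0 4 1.2 5.9 0 0.4; -4 0 4 1.2 5.9 0 0.4; -4 0 4 1.2 5.9 0 0.4'; python3 - <<'E'
from h import *
o=get_obs(); print(o["qpos"],o["force"])
for C in(.0275,.0325): goal([.568,-.1465,C],-11.5,-30,.049)
E
```

```text
time_s: 44.27
ee_pos: [0.5965, -0.1478, -0.0007]
eef_rot: [-1.56, -0.52, -0.199]
force: [0.3, -0.1, -1.4]
grip_width: 0.0683
[-0.34288783  0.43387191  1.92638037  0.30355591  0.27918788 -1.98857837] [ 0.27648125 -0.13003429 -1.41360234]
tilt -30 TCP [ 0.592  -0.1514 -0.0149] shift [ -4.5  -3.5 -14.3] rot [-0.58 -0.08 -0.43]
tilt -30 TCP [ 0.592  -0.1514 -0.0099] shift [-4.5 -3.5 -9.3] rot [-0.58 -0.08 -0.43]
```

```bash
python3 -m jog '-3 -3 -4 0 0 0 0.4; -4 -3.5 -8 0 0 0 0.4; -4 -3.5 -9 0 0 0 0.4; -4 -3.5 -9 0 0 0 0.4';  python3 -m jog '0 0 -1 0 0 0 0.4; 0 0 -2 0 0 0 0.4; 0 0 -2 0 0 0 0.4'; python3 - <<'E'
from h import *
o=get_obs(); print(o["qpos"],o["force"],o["ee_pos"])
s=camera("side"); save(s,"s35.png",(250,130,350,230),6)
E
```

```text
time_s: 44.6
ee_pos: [0.5918, -0.1511, -0.0106]
eef_rot: [-1.559, -0.519, -0.199]
force: [0.3, 0.1, -1.0]
grip_width: 0.0683
time_s: 44.85
ee_pos: [0.5917, -0.151, -0.013]
eef_rot: [-1.559, -0.519, -0.199]
force: [0.2, 0.1, -1.6]
grip_width: 0.0683
[-0.35325154  0.45301094  1.93798941  0.35806051  0.253835   -2.05235236] [ 0.16533974  0.05205771 -1.59371562] [ 0.59170216 -0.15102902 -0.01295888]
```

View pics/s35.png

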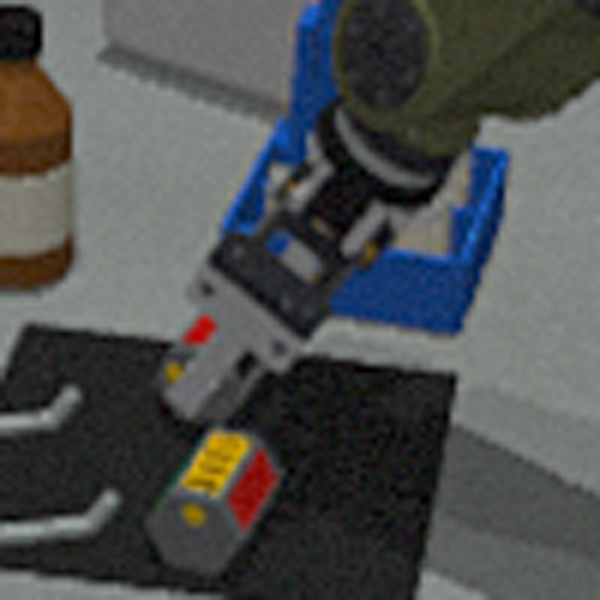

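```bash
python3 -m jog '0 0 -1.5 0 0 0 0.4; 0 0 -1.5 0 0 0 0.4; 0 0 -1.5 0 0 0 0.4'; python3 -m jog '0 0 -0.5 0 0 0 0.3; 0 0 -0.5 0 0 0 0.25; 0 0 -0.5 0 0 0 0.2; 0 0 -0.5 0 0 0 0.1; 0 0 -0.5 0 0 0 0; 0 0 -0.5 0 0 0 0; 0 0 -0.5 0 0 0 0'; python3 - <<'E'
from h import *
s=camera("side"); save(s,"s36.png",(250,130,350,230),6)
E
```

```text
time_s: 45.15
ee_pos: [0.592, -0.1511, -0.014]
eef_rot: [-1.559, -0.52, -0.199]
force: [-1.8, -0.1, 2.5]
grip_width: 0.0678
time_s: 45.73
ee_pos: [0.592, -0.1511, -0.0145]
eef_rot: [-1.559, -0.52, -0.199]
force: [-0.4, 1.6, 0.2]
grip_width: 0.0935
```

View pics/s36.png

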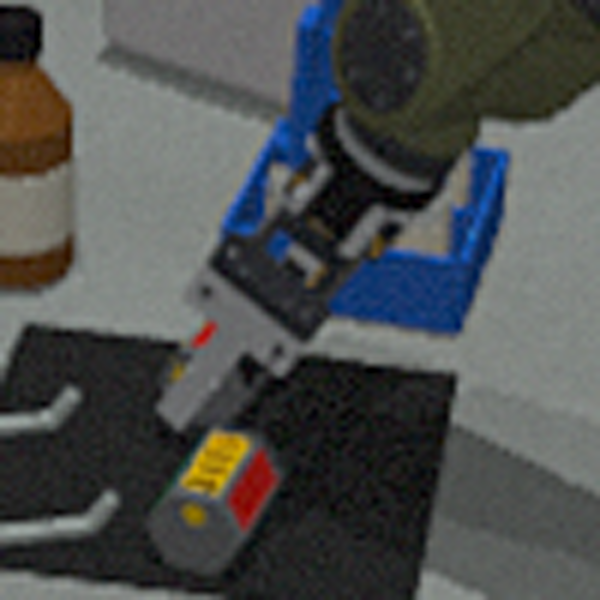

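```bash
python3 -m jog '-5 0.5 10 0 0 0 0; -15 2 30 0 0 0 0; -30 5 60 0 0 0 0; -45 10 90 0 0 0 0; -55 30 125 1 7 0 0; -65 60 150 2 14 0 0; -75 95 160 4 20 0 0; -85 135 160 5 26 0 0; -95 175 160 6 29.5 0 0; -105 215 160 6 29.5 0 0'; python3 -m jog '-4 38 0 0 0 0 0; -8 70 0 0 0 0 0; -8 80 0 0 0 0 0'; python3 - <<'E'
from h import *
print(get_obs()["qpos"])
c=camera("top"); save(c,"t37.png",(260,130,480,270),3.5)
s=camera("side"); save(s,"s37.png",(240,130,360,230),6)
W=cloud(c); im=c["img"].astype(int)
hi=(W[...,2]>.038)&(W[...,2]<.07)&(W[...,0]<.68)&(W[...,0]>.43)&(W[...,1]<.05)&(W[...,1]>-.21)
k,lab,st,ce=cv2.connectedComponentsWithStats(hi.astype(np.uint8))
for i in range(1,k):
    if st[i,4]<100: continue
    m=lab==i; p=W[m]; print(st[i],"all",cv2.minAreaRect((p[:,:2]*1000).astype(np.float32)),np.percentile(p[:,2],[50,90]))
E
```

```text
time_s: 46.62
ee_pos: [0.4904, 0.0552, 0.1462]
eef_rot: [-1.559, 0.01, -0.2]
force: [0.7, 0.7, -0.9]
grip_width: 0.0939
time_s: 46.87
ee_pos: [0.4815, 0.1387, 0.1462]
eef_rot: [-1.558, 0.01, -0.197]
force: [-0.8, -1.0, -0.6]
grip_width: 0.0942
[ 0.19799435  0.22086017  1.69300165  0.01647781  1.23189076 -1.18087879]
[337 192  26  18 342] all ((565.8876342773438, -146.31114196777344), (68.14176177978516, 45.48929214477539), 80.01919555664062) [0.04932001 0.05235179]
[292 203  24  17 337] all ((538.32958984375, -12.955833435058594), (66.31379699707031, 46.47409439086914), 87.39107513427734) [0.04951452 0.05246156]
```

View pics/t37.png

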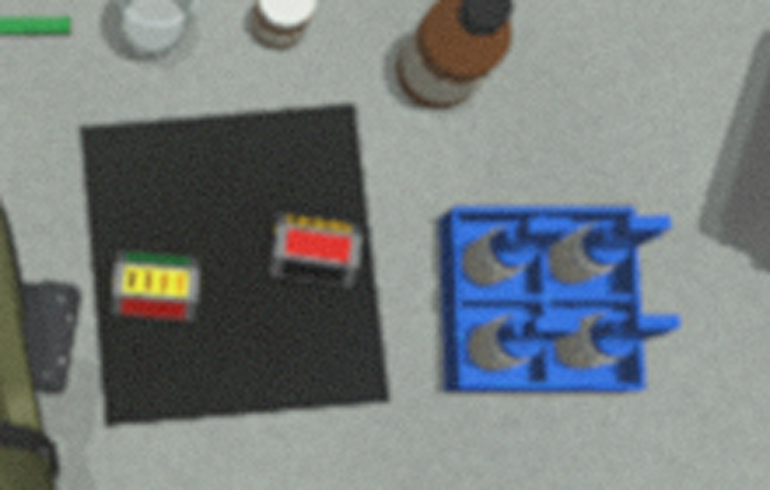

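View pics/s37.png

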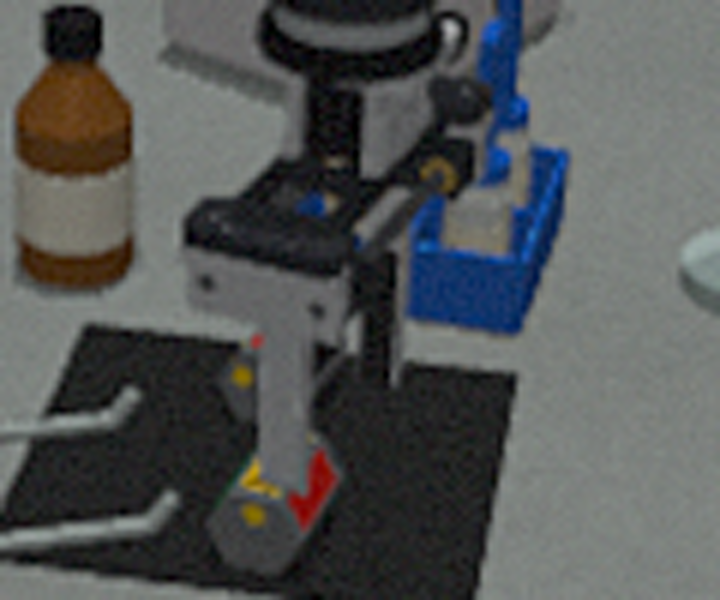

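```bash
python3 - <<'E'
from h import *
print(get_obs()["ee_pos"])
goal([.566,-.1463,.14],-10,32,.049)
E
```

```text
[0.48217868 0.13633293 0.14608682]
tilt 32 TCP [ 0.5404 -0.1418  0.0984] shift [  58.2 -278.1  -47.6] rot [ 5.15 31.04  1.49]
```

```bash
python3 -m jog '4 -20 0 0.4 3 0 0; 10 -50 0 1 6 0.3 0; 17 -82 -3 1.5 9 0.5 0; 24 -114 -8 2 12.5 0.6 0; 31 -146 -15 2.6 16 0.8 0; 38 -180 -22 3.2 19.5 1 0; 45 -213 -32 3.8 23 1.2 0; 51 -243 -40 4.4 27 1.4 0; 56 -265 -45 5 30.5 1.5 0; 58 -273 -45 5.1 31 1.5 0'; python3 -m jog '0 0 0 0 0 0 0; 0 0 0 0 0 0 0; 0 0 0 0 0 0 0'; python3 - <<'E'
from h import *
goal([.566,-.1463,.0265],-10,32,.049)
print(get_obs()["qpos"])
E
```

```text
time_s: 47.8
ee_pos: [0.5389, -0.1414, 0.0978]
eef_rot: [-1.57, 0.566, -0.179]
force: [0.2, -0.0, 0.4]
grip_width: 0.094
time_s: 48.05
ee_pos: [0.5387, -0.1412, 0.0984]
eef_rot: [-1.57, 0.564, -0.179]
force: [0.5, 1.1, -0.1]
grip_width: 0.0938
tilt 32 TCP [ 0.5404 -0.1418 -0.0151] shift [   1.8   -0.6 -113.5] rot [-0.09 -0.33  0.25]
[-0.29034441  0.7850056   1.08129715 -0.06114995  1.83650967 -1.68139323]
```

```bash
python3 -m jog '2 -0.5 -15 0 -0.3 0.2 0; 2 -0.5 -40 0 -0.3 0.2 0; 2 -0.5 -60 0 -0.3 0.2 0; 2 -0.5 -74 0 -0.3 0.2 0; 2 -0.5 -76 0 -0.3 0.2 0; 2 -0.5 -76 0 -0.3 0.2 0'; python3 - <<'E'
from h import *
s=camera("side"); W=cloud(s); t=camera("top"); Wt=cloud(t)
save(s,"s38.png",(220,110,340,210),6)
im=s["img"].astype(int)
for nm,A in(("side",W),("top",Wt)):
    p=A.reshape(-1,3); p=p[~np.isnan(p[:,0])]
    for x0 in np.arange(.62,.82,.02):
        q=p[(p[:,0]>x0)&(p[:,0]<x0+.02)&(p[:,1]>-.225)&(p[:,1]<-.08)&(p[:,2]>.1)]
        if len(q): print(nm,round(x0,2),len(q),"zmin",q[:,2].min().round(3),"y",q[:,1].min().round(3),q[:,1].max().round(3))
goal([.566,-.1463,.0265],-10,32,.049)
E
```

```text
time_s: 48.55
ee_pos: [0.5407, -0.1412, 0.0229]
eef_rot: [-1.569, 0.559, -0.174]
force: [0.3, -0.8, -0.2]
grip_width: 0.0942
side 0.62 398 zmin 0.117 y -0.207 -0.081
side 0.64 362 zmin 0.117 y -0.199 -0.08
side 0.66 278 zmin 0.134 y -0.213 -0.082
side 0.68 235 zmin 0.192 y -0.214 -0.1
side 0.7 171 zmin 0.235 y -0.214 -0.103
side 0.72 106 zmin 0.238 y -0.146 -0.107
side 0.74 18 zmin 0.253 y -0.127 -0.119
top 0.62 378 zmin 0.17 y -0.206 -0.08
top 0.64 252 zmin 0.14 y -0.211 -0.081
top 0.66 507 zmin 0.148 y -0.221 -0.081
top 0.68 489 zmin 0.27 y -0.224 -0.105
top 0.7 353 zmin 0.26 y -0.224 -0.107
top 0.72 130 zmin 0.256 y -0.218 -0.113
top 0.74 5 zmin 0.292 y -0.132 -0.121
tilt 32 TCP [ 0.5404 -0.1418 -0.0151] shift [ -0.9  -0.1 -39. ] rot [-0.05  0.1   0.04]
```

View pics/s38.png

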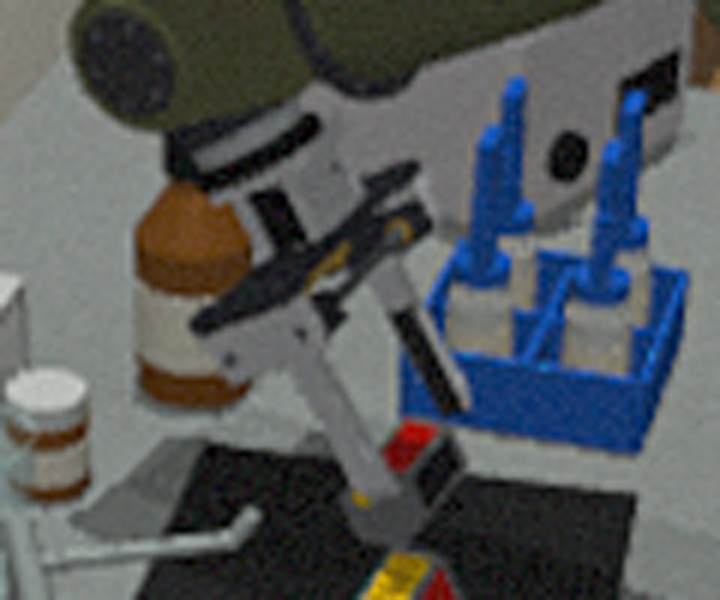

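```bash
python3 -m jog '-1 0 -15 0 0 0 0; -1 0 -28 0 0 0 0; -1 0 -37 0 0 0 0; -1 0 -38 0 0 0 0; -1 0 -38 0 0 0 0.1; -1 0 -38 0 0 0 0.2; -1 0 -38 0 0 0 0.4; -1 0 -38 0 0 0 0.4; -1 0 -38 0 0 0 0.4; -1 0 -38 0 0 0 0.4' 40; python3 -m jog '0 0 10 0 0 0 0.4; 0 0 22 0 0 0 0.4; 0 0 26 0 0 0 0.4; 0 0 26 0 0 0 0.4; 0 0 26 0 0 0 0.4'; python3 - <<'E'
from h import *
for t in np.linspace(32,-28,10)[1:].round(2): goal([.566,-.1463,.054],-10,t,.049)
s=camera("side"); save(s,"s39.png",(230,130,350,230),6)
E
```

```text
time_s: 49.48
ee_pos: [0.5406, -0.1417, -0.0137]
eef_rot: [-1.569, 0.556, -0.174]
force: [0.7, 0.3, 1.6]
grip_width: 0.0679
time_s: 49.9
ee_pos: [0.5408, -0.1418, 0.0128]
eef_rot: [-1.57, 0.555, -0.174]
force: [0.2, 0.1, -1.6]
grip_width: 0.0676
tilt 25.33 TCP [ 0.5454 -0.1427  0.0097] shift [ 4.6 -0.9 -3.1] rot [-1.18 -6.38  0.03]
tilt 18.67 TCP [ 0.5506 -0.1436  0.0076] shift [ 9.8 -1.8 -5.2] rot [ -2.34 -12.94   0.03]
tilt 12.0 TCP [ 0.556  -0.1445  0.0061] shift [15.2 -2.7 -6.7] rot [ -3.5  -19.51   0.02]
tilt 5.33 TCP [ 0.5615 -0.1455  0.0052] shift [20.7 -3.7 -7.6] rot [-4.660e+00 -2.608e+01  2.000e-02]
tilt -1.33 TCP [ 0.5671 -0.1465  0.005 ] shift [26.4 -4.7 -7.8] rot [-5.820e+00 -3.264e+01  1.000e-02]
tilt -8.0 TCP [ 0.5727 -0.1475  0.0055] shift [31.9 -5.7 -7.3] rot [-6.98e+00 -3.92e+01  1.00e-02]
tilt -14.67 TCP [ 0.5782 -0.1485  0.0066] shift [37.5 -6.7 -6.2] rot [-8.140e+00 -4.577e+01  1.000e-02]
tilt -21.33 TCP [ 0.5836 -0.1494  0.0084] shift [42.8 -7.6 -4.4] rot [ -9.3  -52.33   0.  ]
tilt -28.0 TCP [ 0.5887 -0.1503  0.0107] shift [47.9 -8.5 -2. ] rot [-10.46 -58.9   -0.  ]
```

View pics/s39.png

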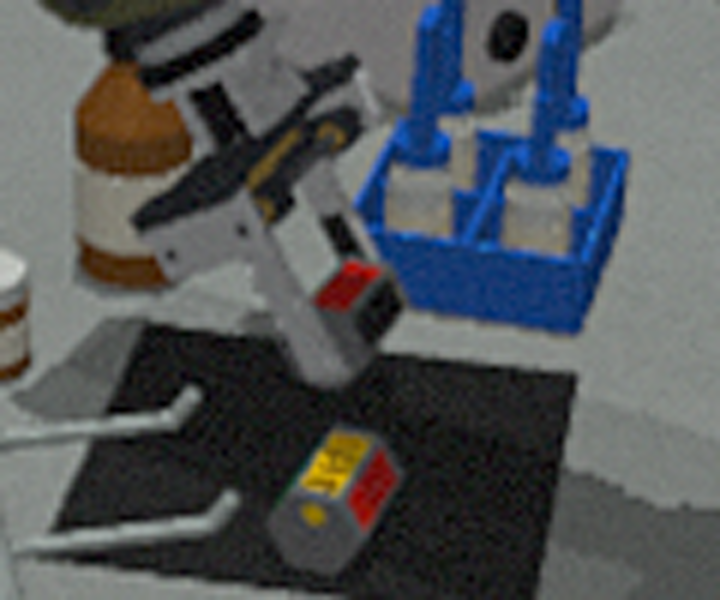

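```bash
python3 -m jog '4.6 -0.9 -3.1 -1.2 -6.4 0 0.4; 9.8 -1.8 -5.2 -2.3 -12.9 0 0.4; 15.2 -2.7 -6.7 -3.5 -19.5 0 0.4; 20.7 -3.7 -7.6 -4.7 -26.1 0 0.4; 26.4 -4.7 -7.8 -5.8 -32.6 0 0.4; 31.9 -5.7 -7.3 -7 -39.2 0 0.4; 37.5 -6.7 -6.2 -8.1 -45.8 0 0.4; 42.8 -7.6 -4.4 -9.3 -52.3 0 0.4; 47.9 -8.5 -2 -10.4 -58.9 0 0.4; 47.9 -8.5 -2 -10.4 -58.9 0 0.4'; python3 -m jog '0 0 0 0 0 0 0.4'; python3 - <<'E'
from h import *
s=camera("side"); save(s,"s40.png",(230,130,350,230),6)
print(get_obs()["qpos"])
goal([.566,-.1463,.028],-10,-28,.049)
E
```

```text
time_s: 50.78
ee_pos: [0.5857, -0.1498, 0.0086]
eef_rot: [-1.57, -0.489, -0.175]
force: [-1.1, 0.7, -3.1]
grip_width: 0.0678
time_s: 50.87
ee_pos: [0.5851, -0.1495, 0.0083]
eef_rot: [-1.569, -0.486, -0.176]
force: [1.1, -0.8, -0.2]
grip_width: 0.068
[-0.35248968  0.40421573  1.92638497  0.25200511  0.34257643 -1.96560665]
tilt -28 TCP [ 0.5887 -0.1503 -0.0153] shift [  3.6  -0.8 -23.3] rot [-0.12 -0.18  0.01]
```

View pics/s40.png

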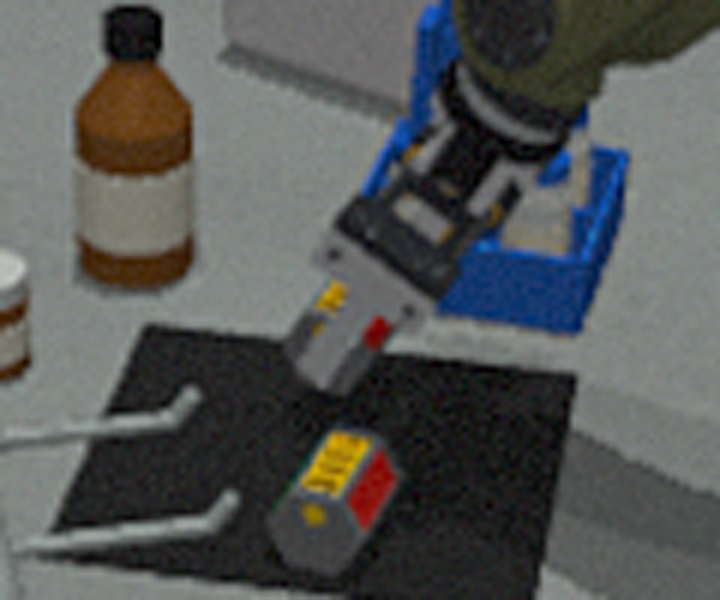

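Yellow on top. Lower and release.

```bash
python3 -m jog '0 0 -10 0 0 0 0.4; 0 0 -17 0 0 0 0.4; 0 0 -21 0 0 0 0.4; 0 0 -22 0 0 0 0.4; 0 0 -22 0 0 0 0.4'; python3 -m jog '0 0 -1 0 0 0 0.4; 0 0 -2 0 0 0 0.4; 0 0 -2 0 0 0 0.4'
```

```text
time_s: 51.33
ee_pos: [0.585, -0.1493, -0.0148]
eef_rot: [-1.569, -0.484, -0.175]
force: [-0.4, -0.0, -2.1]
grip_width: 0.0676
time_s: 51.58
ee_pos: [0.5851, -0.1493, -0.0166]
eef_rot: [-1.569, -0.484, -0.175]
force: [-0.3, 0.1, -2.3]
grip_width: 0.0683
```

```bash
python3 -m jog '0 0 -1 0 0 0 0.4; 0 0 -1 0 0 0 0.4; 0 0 -1 0 0 0 0.4'
```

```text
time_s: 51.83
ee_pos: [0.5857, -0.1494, -0.0166]
eef_rot: [-1.569, -0.486, -0.175]
force: [-3.1, 2.5, 7.2]
grip_width: 0.0678
```

Contact. Release, back out, clear the view.

```bash
python3 -m jog '0 0 0 0 0 0 0.3; 0 0 0.5 0 0 0 0.2; 0 0 0.5 0 0 0 0.1; 0 0 0.5 0 0 0 0; 0 0 0.5 0 0 0 0; 0 0 0.5 0 0 0 0; 0 0 0.5 0 0 0 0'; python3 -m jog '-5 0.5 10 0 0 0 0; -15 2 30 0 0 0 0; -30 5 60 0 0 0 0; -45 10 90 0 0 0 0; -55 30 125 1 7 0 0; -65 60 150 2 14 0 0; -75 95 170 4 20 0 0; -85 135 180 5 26 0 0; -95 175 190 5 28 0 0; -110 215 200 5 28 0 0'; python3 -m jog '-10 38 0 0 0 0 0; -20 76 0 0 0 0 0; -30 114 0 0 0 0 0; -40 150 0 0 0 0 0; -50 185 0 0 0 0 0; -60 220 0 0 0 0 0; -65 235 0 0 0 0 0;-65 235 0 0 0 0 0'; python3 - <<'E'
from h import *
c=camera("top"); save(c,"t41.png",(200,90,480,300),2.8)
s=camera("side"); save(s,"s41.png",(180,100,360,240),4.4)
W=cloud(c); im=c["img"].astype(int)
hi=(W[...,2]>.038)&(W[...,2]<.07)&(W[...,0]<.68)&(W[...,0]>.43)&(W[...,1]<.05)&(W[...,1]>-.21)
k,lab,st,ce=cv2.connectedComponentsWithStats(hi.astype(np.uint8))
for i in range(1,k):
    if st[i,4]<100: continue
    m=lab==i; p=W[m]; print(st[i],"all",cv2.minAreaRect((p[:,:2]*1000).astype(np.float32)),np.percentile(p[:,2],[50,90]))
for n in ["jar","reagent","beaker","scoop","washbottle","dish"]:
    for d in masks_of(n,"top")[:1]:
        p=W[d["mask"]]; p=p[~np.isnan(p[:,0])]; print(n,round(d["conf"],2),np.median(p,0).round(3))
E
```

```text
time_s: 52.42
ee_pos: [0.5857, -0.1495, -0.0162]
eef_rot: [-1.569, -0.486, -0.175]
force: [0.4, 0.6, 0.8]
grip_width: 0.094
time_s: 53.25
ee_pos: [0.4833, 0.0465, 0.1794]
eef_rot: [-1.569, 0.014, -0.176]
force: [0.4, 0.7, -0.6]
grip_width: 0.0939
time_s: 53.92
ee_pos: [0.417, 0.284, 0.1791]
eef_rot: [-1.569, 0.014, -0.173]
force: [-0.5, 0.2, -0.1]
grip_width: 0.0942
[337 192  25  18 337] all ((564.1692504882812, -145.10414123535156), (68.55360412597656, 44.537635803222656), 79.47229766845703) [0.04932083 0.05266359]
[292 203  24  16 329] all ((539.78564453125, -13.298625946044922), (68.3922119140625, 41.43289566040039), 82.4654769897461) [0.04926476 0.05244819]
jar 0.82 [ 0.766 -0.127  0.061]
reagent 0.81 [ 0.713 -0.253  0.11 ]
beaker 0.82 [ 0.791 -0.021  0.054]
scoop 0.85 [0.775 0.128 0.007]
washbottle 0.63 [0.37  0.418 0.095]
dish 0.85 [ 0.318 -0.351  0.017]
```

View pics/t41.png

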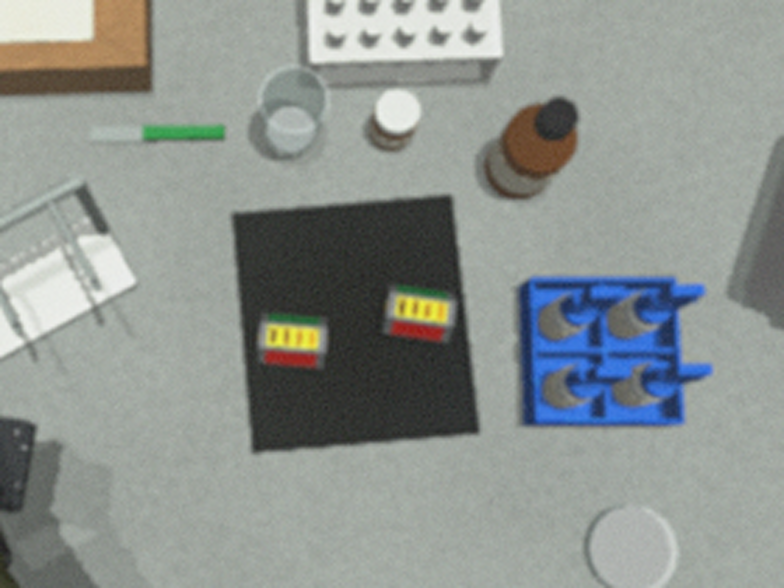

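View pics/s41.png

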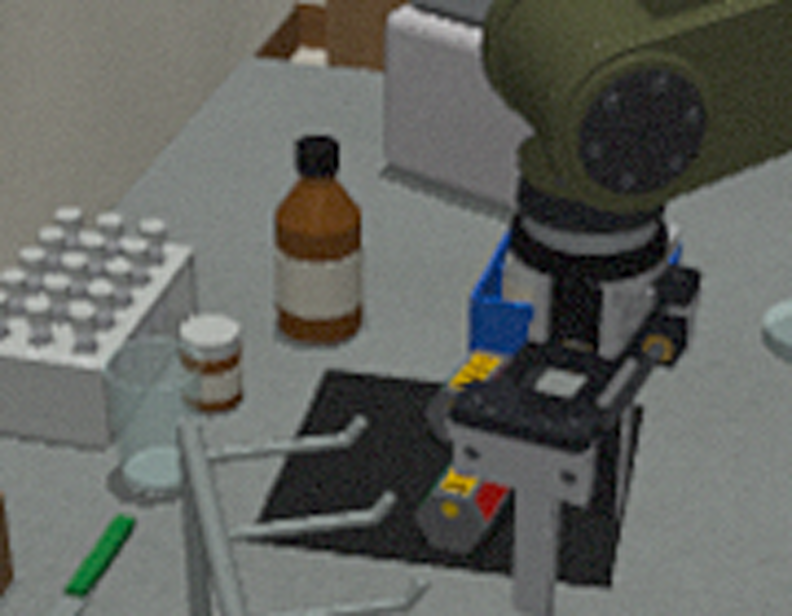

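```bash
python3 -m jog '-20 -20 30 0 0 0 0; -40 -40 60 0 0 0 0; -60 -60 70 0 0 0 0; -60 -60 70 0 0 0 0; -60 -60 70 0 0 0 0; -60 -60 70 0 0 0 0'; python3 - <<'E'
from h import *
s=camera("side"); save(s,"s42.png",None,1.4); c=camera("top"); save(c,"t42.png",None,1.4)
for n,A in(("side",s),("top",c)):
  W=cloud(A)
  for d in masks_of("washbottle",n)[:1]:
    p=W[d["mask"]]; p=p[~np.isnan(p[:,0])]; print(n,round(d["conf"],2),d["extent"],np.median(p,0).round(3),np.percentile(p,[2,98],axis=0).round(3).tolist())
E
```

```text
time_s: 54.82
ee_pos: [0.3589, 0.2206, 0.2492]
eef_rot: [-1.569, 0.014, -0.178]
force: [0.1, 0.1, -0.4]
grip_width: 0.0942
side 0.63 [305.9, 298.0, 334.4, 354.1] [0.352 0.454 0.081] [[0.325, 0.374, -0.0], [0.381, 0.466, 0.141]]
top 0.68 [119.4, 152.3, 249.0, 239.4] [0.573 0.312 0.016] [[0.482, 0.17, 0.009], [0.665, 0.446, 0.195]]
```

View pics/s42.png

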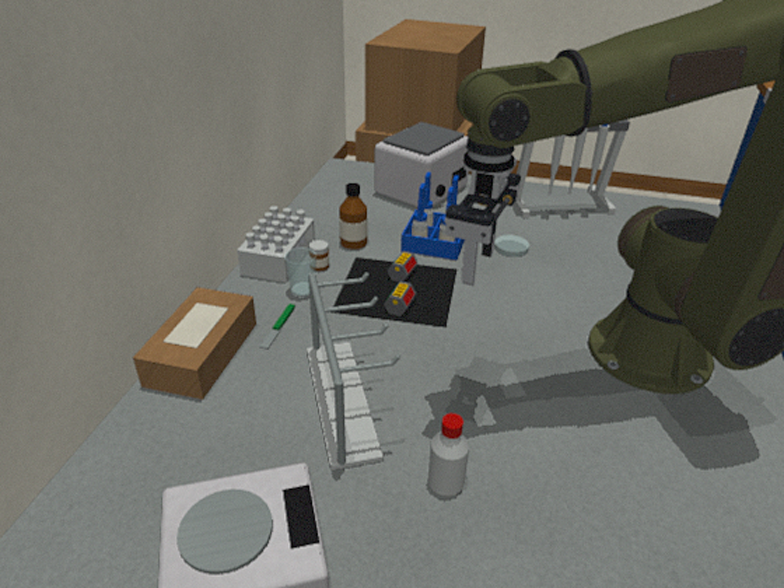

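View pics/t42.png

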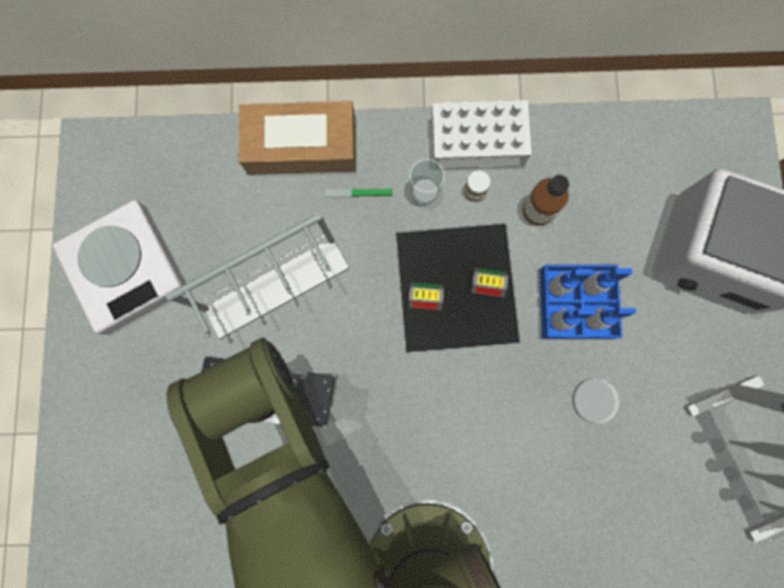

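```bash
python3 -c "
from station import *
hand_in()"
```

```text
the job is handed in; nothing more can be done
```

All four sample bottles were lifted off their pegs and stand upright in the blue carrier, one to a compartment. After that I turned both comparator bars yellow face up on the mat, and handed in at about 55 s.

- **Method for the bars:** I did not push them over. I gripped each by its ends, lifted it, turned it 60° and set it down. One bar took a single turn and the other took two.
- **Last checks:** In the final pictures the four pegs are empty. Both bars show yellow on top, with their top faces about 49 mm up, which is what flat on the mat should give. The other glassware and tools were where they started as far as I could see. In the last top picture the arm hid the wash bottle, but the side picture showed it in place. The robot was touching nothing.

Three things did not go to plan:
- **Fingertip offset:** The real fingertips sit about 34 mm short of the reported TCP. My first grip on the first bottle closed above its tab, so I corrected the height and used that offset from then on.
- **Joint limit:** On the second bar's first turn, I tilted the tool too far. The last joint read -2.5515 rad against a stated limit of -2.55. I backed it off at once and kept to smaller tilts, but this could count as passing the range.
- **Press force:** While setting the first bar down, the wrist reading briefly rose to about 29 N upward (about 34 N in all), below the limits.

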